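Pack the stair-fitting kit box in two layers

ROBOT

A 6-joint arm with a two-finger parallel gripper is mounted at the origin on a cart in front of the work surface, level with it; the furniture and walls round the work are solid. World frame = base frame: x ahead of the robot, y to its left, z up, the work surface at z = 0. Lengths are in m, angles in rad, forces in N, time in s.
With the tool pointing down it reaches from about 0.275 to 0.975 m from the base axis. Payload 8.4 kg.
Tool frame: the origin (TCP) lies at the very end of the fingers, on their centre line; the grasp point (between the pads) lies 19 mm behind it; x points along the fingers, y is the direction in which the jaws open and shut, and the axes are right-handed (so a half turn about x gives the same grasp; the last joint's range is limited). The gripper opens to 92 mm and grips with 3 to 60 N. Pads are 20 mm wide; open, the fingers measure 128 mm over their backs; the gripper's body (75 mm by 189 mm) begins 69 mm behind the grasp point.
Start: joints at [1.297, 0.353, 1.633, -0, 1.155, -0.002], TCP at [0.168, 0.602, 0.215] pointing down, gripper open.
Joint ranges: [-2.63, 2.63], [-0.92, 2.1], [0.06, 2.66], [-1.3, 4.44], [0, 2.69], [-3.02, 3.02]. Speed limits (rad/s): [2.22, 2.22, 2.79, 3.14, 3.14, 3.14].

INTERFACE

Orientations are given as a rotation vector (axis times angle).
In Python, from station import ctrl, eyes, workorder gives the robot as it stands.
- The arm moves only by the tool apply_moves, never from a script. Its argument "rows" is a list of rows, each a list of 3 entries, a list of its own where there are three numbers: the gripper's target within -1 to 1 (fully open at 1, half-way at 0, shut at -1), then the shift along the world's x, y, z in m, then the turn, a rotation vector about the world's x, y, z in degrees. In form: [[hand, [x, y, z], [wx, wy, wz]], ...]. A call has 1 to 12 rows; each row is the pose to reach, as a shift and turn from the pose commanded when the call began; what a row does not reach only later rows make up. A row lasts 1/8 s, in which the tool goes at most 62.5 mm and 10.7 degrees, less where a joint would pass 70% of its speed; a pose out of reach is approached as far as the arm can. A call with a gripper value outside its range is refused whole. The fingers move at their own pace and stop on an object; "squeeze" is the grip in N (left out, the last holds). Time passes only in rows, so rows that repeat a pose let the fingers close. It gives the time, the measured TCP pose, the force and the opening at its end, in the units of the state.
- ctrl.get_state(): the state, without advancing time (a new reading comes with each control period).
- eyes.grab_frame(name): name is "scene" or "top"; returns a dict with "color" (384x512x3 uint8, blue, green, red), "fx", "fy", "cx", "cy" (pixels), "k1" (the pictures are not rectified: a ray, as slopes to the right and down, at radius r is drawn at 1 + k1 r^2 times it, then the intrinsics apply), "world_from_camera" (4x4, takes a point from camera to world coordinates). Camera axes: x right, y up, looking along -z (the intrinsics and any distortion apply to the point x, -y, -z); pixel columns grow to the right and rows downward; lengths in m; the calibration is good to about 2 mm. A picture is of the moment at which its call begins. There is no depth.
- workorder.finish_job(): hands the job in, once; it reports no verdict.
The state is a dict: "time": time; "joints": joint angles; "dq": joint speeds; "joint_torque": joint torques, N m; "position": TCP position; "tcp_rot": TCP orientation; "contact_force": force on the tool from outside, world axes, zero at the start; "moment": the same for the moment, N m; "opening": opening from 0.0 (shut) to 1.0 (fully open).
Only numpy, scipy, OpenCV 4.12 (cv2) and the standard library are available. Lean on these libraries where they do the work, as an engineer would, in place of code of your own. Each camera call takes 0.05 s, during which the arm holds its last target.

TASK

Pack the stair fitter's kit box: lay the two wedges in the bottom, then fit the divider over them, one end under the box's lip and the other eased down (no hammering or brute force) past the roller catch until it lies flat on its bearers and the roller springs back out over it. Then stand the ball finial upright on the divider. Do not disturb the other things on the bench.

Things in the scene. Friction and masses are not known exactly. Their poses are not given: they have to be found in the camera images.
- kit_box: Fixed open plywood kit box. Origin: centre of its underside, on the bench; y = its long axis, z up. Outside 166 (x) x 216 (y) x 76 high, walls 8; inside 150 x 200, inner floor at z = 8. The end at +y has a lip, the end at -y a roller catch, whose steel housing stands 24 proud of the outside of that wall, up to z = 75.
- bed (a point): Point in the box at box (0, 0, 46), where the middle of the divider's underside rests: the height of the tops of two wooden bearers, 10 wide, along the two long walls (box x from 65 to 75 and -75 to -65). Axes as the box's. Below it the wedges have 38 of height.
- lip (a point): Middle of the lower inner edge of the wooden lip, at box (0, 86, 62). The lip is 14 wide and 8 thick: it runs across the whole +y end wall, from y = 86 to 100, z = 62 to 70. The opening between lip and opposite wall is shorter than the divider, so its end must go in beneath the lip at a tilt. Axes as the box's.
- catch (a joint): Roller catch in the middle of the -y end wall, in m: 0 = roller out, 0.011 = pushed in. Roller 20 diameter, 30 long, axis at box y = -103, z = 64.5, so 7 proud of the wall's inside. Spring 3 N when out, plus 0.3 N per mm. The divider's end comes to rest on it about 27 too high; pressed down near there with about 5 to 15 N it slips past and the roller springs out over its top.
- divider: Loose plywood plate 142 (x) x 196 (y) x 8, about 0.22 kg, with a wooden grip block across its middle: 80 along x, 16 thick along y, rising to z = 50. Origin: centre of the plate's underside. Starts flat on the bench on the robot's right, grip block up, y roughly along the world's x. The same either way round. Home in the box it has 2 of play at each end, 4 at each side.
- wedge_a: Loose wooden wedge 34 (x) x 110 (y) x 30 high at its thick end (at -y, tapering to a few mm at +y), lying flat. Origin: centre of its underside. On the robot's left.
- wedge_b: Loose wooden wedge like the other but 24 high at its thick end (at -y).
- finial: Loose turned wooden ball finial 69 high, standing upright on its round foot of 54 diameter; ball about 47 wide, centred about 45 above its origin, which is the centre of the foot's underside. On the robot's left.
- sanding_block: wooden sanding block 60 x 107 x 30, bystander, loose. Origin: centre of its underside.
- offcut_flat: flat rectangular wood offcut 40 x 105 x 18, bystander, loose. Origin: centre of its underside.
- pencil: flat red carpenter's pencil 176 long, bystander, loose. Origin: centre of its underside.
- bench_dog_1: round wooden bench dog standing on its head, 72 high, bystander, loose. Origin: centre of its underside.
Mind the look-alikes: they are no part of the job. Of the things shaped like the finial, the wooden one is meant.

How it is judged:
By the outcome, as a careful person would: the job done as asked, in the order asked, and still so for the second after the job is handed in, with the robot touching nothing.
It also fails if it takes over 72 s, if anything falls off the work surface, if the arm or the gripper's body presses on something with over 40 N, if the wrist force passes 120 N, or if a joint passes its speed limit or range.

## Working session

There is one attempt and no reset: what is moved stays moved. The work goes in short steps, Python scripts to look and compute and a tool call to move; the robot and the scene stay as the last step left them, time stands still between calls to the robot, and variables do not carry over. Pictures are saved under pics/ and viewed, and the job is handed in when it is done.

Besides the shell and the picture viewer there is one more tool, called after ">>>" by a JSON object that holds its "method" and its "body". apply_moves: Moves the arm, as the interface text tells. Its arguments: {"type":"object","properties":{"rows":{"type":"array"},"squeeze":{"type":"number"}},"required":["rows"]}

```bash
mkdir -p pics; ls; python3 - <<'E'
from station import ctrl, eyes
import cv2
s=ctrl.get_state(); print({k:(v if not hasattr(v,'round') else v) for k,v in s.items()})
for n in("scene","top"):
    f=eyes.grab_frame(n); cv2.imwrite(f"pics/{n}0.png",f["color"]); print(n,f["fx"],f["fy"],f["cx"],f["cy"],f["k1"]);print(f["world_from_camera"])
E
```

```text
pics
{'time': 0.0, 'joints': array([ 1.29659344e+00,  3.53614477e-01,  1.63413455e+00, -5.17159111e-06,
        1.15526578e+00, -2.38944845e-03]), 'dq': array([ 1.49618067e-05,  7.82870948e-04, -6.42635955e-04, -7.63720558e-04,
       -1.46795046e-03,  4.73898918e-04]), 'joint_torque': array([ 2.14201151e-03, -5.93844903e+01, -3.34213006e+01,  6.98986952e-02,
        2.31571047e-02, -8.84938527e-05]), 'position': array([0.16765353, 0.60155367, 0.21388458]), 'tcp_rot': array([ 0.21225734,  1.56043654, -0.21447661]), 'contact_force': array([ 0.45008376,  0.34898253, -0.82052014]), 'moment': array([-0.06805008, -0.01086612, -0.01921246]), 'opening': 0.997767784691241}
scene 392.48767486122676 392.48767486122676 259.8459188105753 194.16266671346872 -0.03173103093750297
[[ 0.80032775  0.38825878 -0.45687045 -0.15163814]
 [-0.59930849  0.54023783 -0.59073888 -0.80851329]
 [ 0.01745915  0.74659106  0.66505411  1.05601409]
 [ 0.          0.          0.          1.        ]]
top 413.6154043056295 413.6154043056295 245.80103114618103 194.23598636836698 -0.07188198899503795
[[-0.00524488  0.99561485 -0.09340002  0.41962256]
 [-0.99961796 -0.00268534  0.02750866  0.08972275]
 [ 0.02713721  0.09350862  0.99524857  1.24996137]
 [ 0.          0.          0.          1.        ]]
```

View pics/scene0.png

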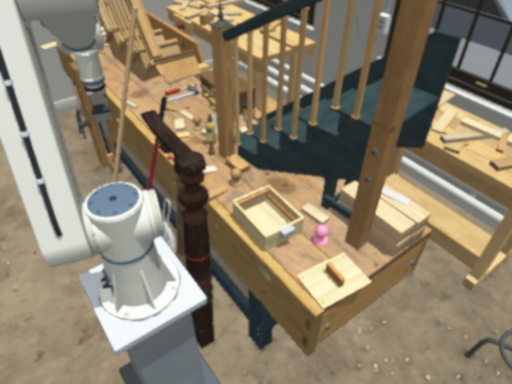

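View pics/top0.png

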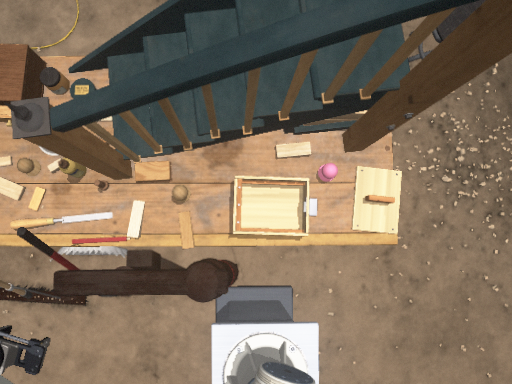

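```bash
cat > h.py <<'E'
import numpy as np, cv2
from station import ctrl, eyes
from scipy.spatial.transform import Rotation as R
def grab(n,save=None):
    f=eyes.grab_frame(n)
    if save: cv2.imwrite(f"pics/{save}.png",f["color"])
    return f
def K(f): return np.array([[f["fx"],0,f["cx"]],[0,f["fy"],f["cy"]],[0,0,1.]])
def D(f): return np.array([f["k1"],0,0,0,0.])
def ray(f,uv):
    uv=np.asarray(uv,float).reshape(-1,1,2)
    n=cv2.undistortPoints(uv,K(f),D(f)).reshape(-1,2)
    T=np.array(f["world_from_camera"]); d=np.c_[n[:,0],-n[:,1],-np.ones(len(n))]@T[:3,:3].T
    return T[:3,3],d
def plane(f,uv,z):
    o,d=ray(f,uv); t=(z-o[2])/d[:,2]; return o+t[:,None]*d
def proj(f,P):
    T=np.array(f["world_from_camera"]); p=(np.asarray(P,float).reshape(-1,3)-T[:3,3])@T[:3,:3]
    p=p*[1,-1,-1]
    return cv2.projectPoints(p.reshape(-1,1,3),np.zeros(3),np.zeros(3),K(f),D(f))[0].reshape(-1,2)
def tri(f1,a,f2,b):
    o1,d1=ray(f1,a);o2,d2=ray(f2,b);out=[]
    for x,y in zip(d1,d2):
        A=np.c_[x,-y]; s=np.linalg.lstsq(A,o2-o1,rcond=None)[0]
        p,q=o1+s[0]*x,o2+s[1]*y; out.append(np.r_[(p+q)/2,np.linalg.norm(p-q)])
    return np.array(out)
def crop(f,x0,y0,x1,y1,s,name):
    c=cv2.resize(f["color"][y0:y1,x0:x1],None,fx=s,fy=s,interpolation=cv2.INTER_CUBIC); cv2.imwrite(f"pics/{name}.png",c)
E
python3 - <<'E'
from h import *
t=grab("top");s=grab("scene")
crop(t,0,130,200,270,4,"t_left"); crop(t,200,130,400,270,4,"t_right")
crop(s,100,60,260,200,5,"s_left"); crop(s,220,150,420,300,4,"s_right")
import pickle; pickle.dump((t,s),open("f0.pkl","wb"))
print(proj(t,[[.168,.602,.215],[0,0,0]]),proj(s,[[.168,.602,.215],[0,0,0]]))
E
```

```text
[[ 27.98100332 335.18094296]
 [265.37791556 374.71820431]] [[106.60967666 128.67305603]
 [140.50701987 285.70792547]]
```

View pics/t_left.png

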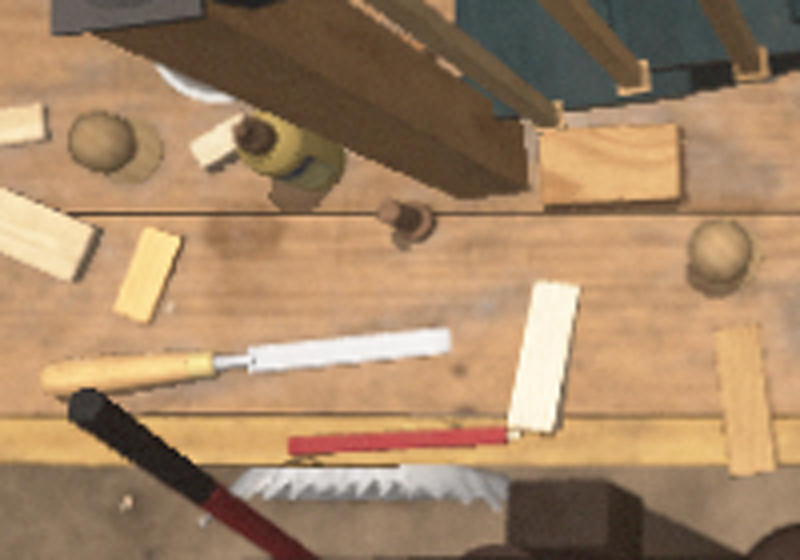

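View pics/t_right.png

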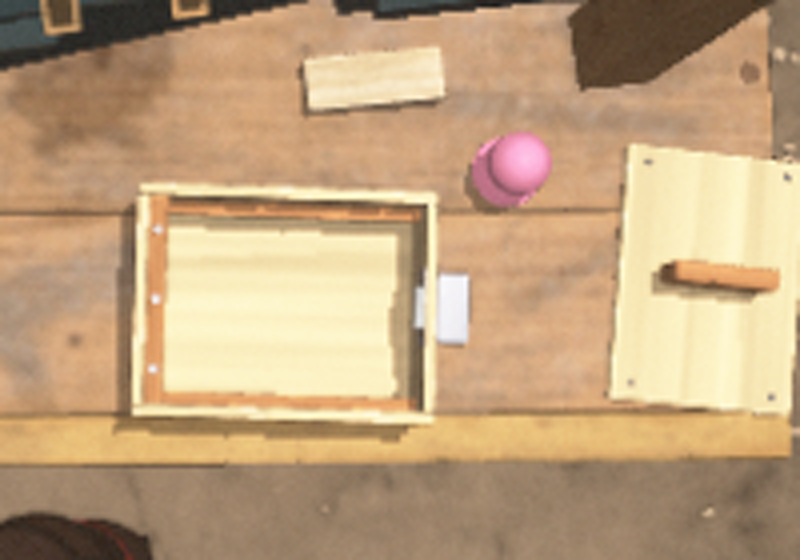

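View pics/s_left.png

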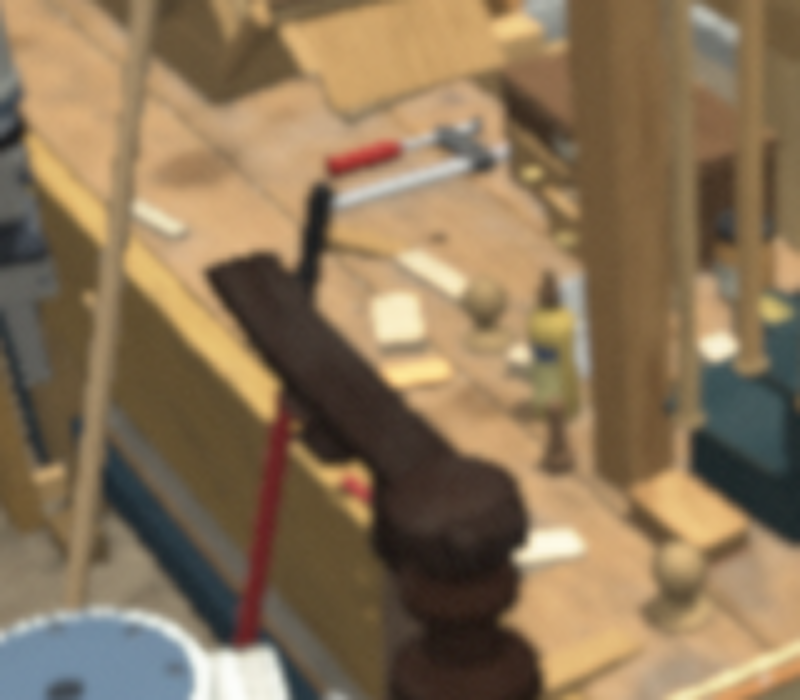

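View pics/s_right.png

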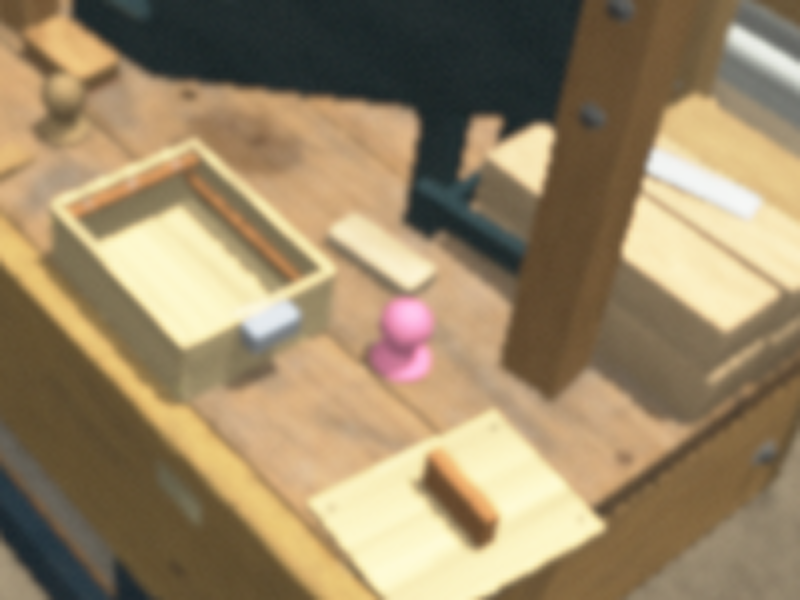

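```bash
python3 - <<'E'
from h import *
import pickle; t,s=pickle.load(open("f0.pkl","rb"))
def q(n,a,b):
    print(n,tri(t,[a],s,[b]).round(3)[0])
T=lambda x,y:(x/4,130+y/4); L=lambda x,y:(100+x/5,60+y/5); T2=lambda x,y:(200+x/4,130+y/4); S2=lambda x,y:(220+x/4,150+y/4)
q("newel ball",(213,277),L(455,510))
q("rail end",(57,282),L(240,265))
q("finial ball",T(722,250),L(680,568))
q("w right near",T(753,474),L(550,690))
q("sand",T(612,163),L(690,510))
q("box corners +y far",T2(140,185),S2(192,142)); q("+y near",T2(135,415),S2(55,205));q("-y far",T2(437,195),S2(333,268));q("-y near",T2(433,422),S2(182,345))
q("redpole top",T(85,405),L(322,190))
q("div block",T2(728,275),S2(460,495))
q("div",T2(630,145),S2(492,412));q("div",T2(610,398),S2(310,500))
q("pink",T2(520,163),S2(407,325))
q("post right foot",T2(583,88),S2(550,393))
E
python3 - <<'E'
import sys; sys.path.insert(0,'.')
from h import *
import pickle; t,s=pickle.load(open("f0.pkl","rb"))
crop(s,100,130,280,240,4,"/s_mid".strip('/'))
c=s["color"]; cv2.imwrite("pics/s_big.png",cv2.resize(c[0:260,0:400],None,fx=2,fy=2,interpolation=cv2.INTER_CUBIC))
E
```

```text
newel ball [0.308 0.146 0.268 0.02 ]
rail end [0.309 0.5   0.286 0.003]
finial ball [0.538 0.247 0.046 0.   ]
w right near [0.383 0.221 0.013 0.021]
sand [0.606 0.333 0.023 0.001]
box corners +y far [0.582 0.088 0.071 0.001]
+y near [0.42  0.091 0.073 0.005]
-y far [ 0.574 -0.125  0.077  0.001]
-y near [ 0.411 -0.119  0.076  0.002]
redpole top [0.425 0.597 0.272 0.   ]
div block [ 0.517 -0.351  0.036  0.004]
div [ 0.622 -0.289  0.005  0.002]
div [ 0.429 -0.268  0.009  0.002]
pink [ 0.602 -0.194  0.045  0.   ]
post right foot [ 0.69  -0.277 -0.033  0.038]
```

View pics/s_big.png

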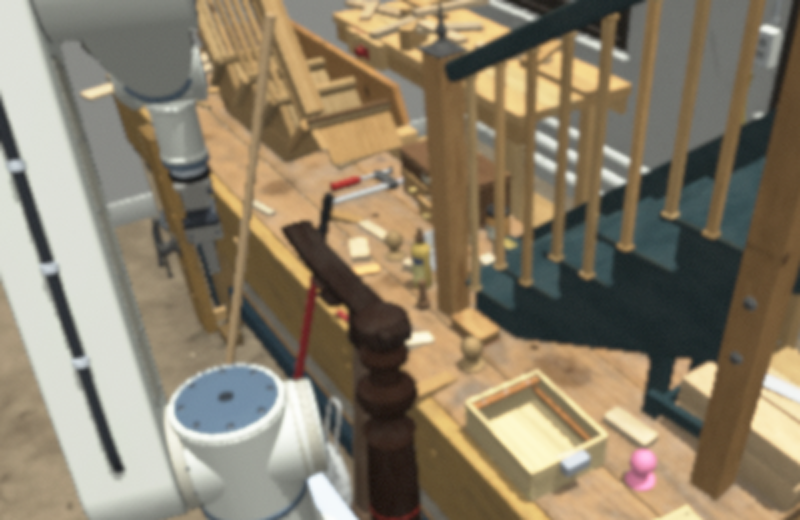

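```bash
python3 - <<'E'
from h import *
import pickle; t,s=pickle.load(open("f0.pkl","rb"))
a=cv2.resize(s["color"][150:210,195:275],None,fx=9,fy=9,interpolation=cv2.INTER_LANCZOS4)
b=cv2.resize(t["color"][180:260,120:200],None,fx=7,fy=7,interpolation=cv2.INTER_LANCZOS4)
cv2.imwrite("pics/a1.png",a);cv2.imwrite("pics/b1.png",b)
E
```

```text
(no output)
```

View pics/a1.png

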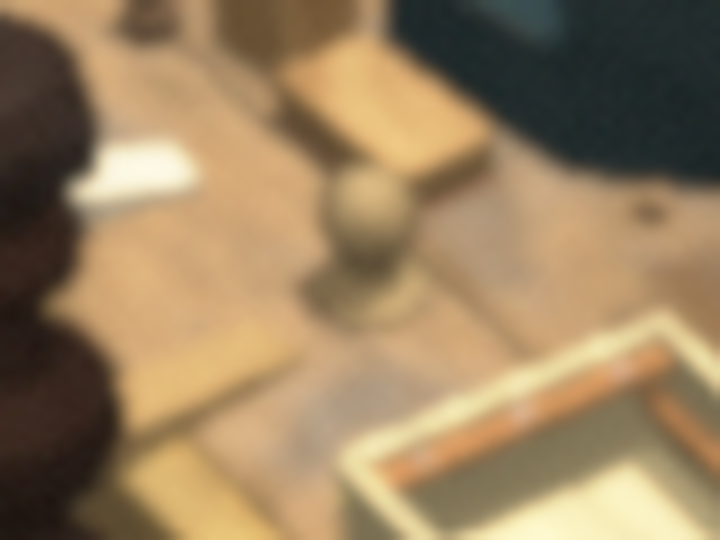

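View pics/b1.png

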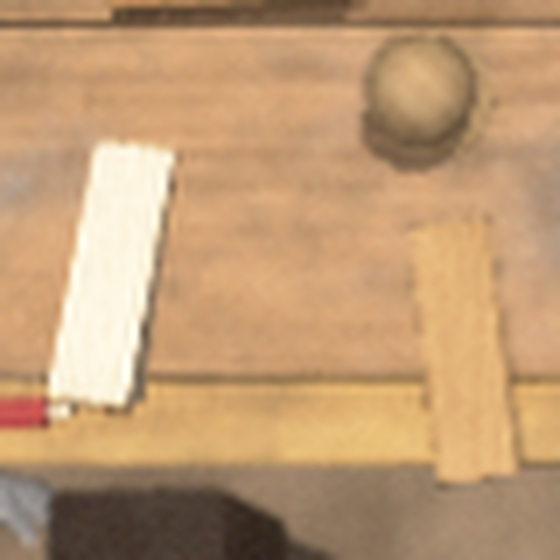

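```bash
cat > meas.py <<'E'
from h import *
import pickle; t,s=pickle.load(open("f0.pkl","rb"))
def mask(f,seed,lo,hi,S,win,name):
    x0,y0,x1,y1=win
    c=cv2.resize(f["color"][y0:y1,x0:x1],None,fx=S,fy=S,interpolation=cv2.INTER_CUBIC)
    lab=cv2.cvtColor(cv2.GaussianBlur(c,(0,0),S/4),cv2.COLOR_BGR2LAB).astype(int)
    px,py=int((seed[0]-x0+.5)*S),int((seed[1]-y0+.5)*S)
    ref=np.median(lab[py-4:py+5,px-4:px+5].reshape(-1,3),0)
    m=((np.abs(lab-ref)<=np.array(hi)).all(2)).astype(np.uint8)*255
    m=cv2.morphologyEx(m,cv2.MORPH_OPEN,np.ones((S,S)))
    n,l=cv2.connectedComponents(m); m=(l==l[py,px]).astype(np.uint8)*255
    m=cv2.morphologyEx(m,cv2.MORPH_CLOSE,np.ones((2*S,2*S)))
    cn=max(cv2.findContours(m,cv2.RETR_EXTERNAL,cv2.CHAIN_APPROX_NONE)[0],key=cv2.contourArea)
    r=cv2.minAreaRect(cn); b=cv2.boxPoints(r)
    v=c.copy(); cv2.polylines(v,[cn],1,(0,0,255),1); cv2.polylines(v,[b.astype(int)],1,(255,0,0),1); cv2.imwrite(f"pics/{name}.png",v)
    f2=lambda p:(np.asarray(p,float)+.5)/S-.5+[x0,y0]
    return f2(b),f2(cn[:,0]),ref
if __name__=="__main__":
    b,_,r=mask(t,(136,218),0,(30,14,18),8,(120,190,160,245),"mw1"); print("wL",r,plane(t,b,.012).round(4)[:,:2].tolist(),plane(t,b,.012).mean(0))
    b,_,r=mask(t,(183,220),0,(30,10,14),8,(165,205,205,255),"mw2"); print("wR",r,plane(t,b,.012).round(4)[:,:2].tolist(),plane(t,b,.012).mean(0))
    b,_,r=mask(t,(370,215),0,(60,14,22),5,(340,155,410,245),"md"); print("div",r,plane(t,b,.008).round(4)[:,:2].tolist(),plane(t,b,.008).mean(0))
    for n in("mw1","mw2","md"):
        pass
    ims=[cv2.resize(cv2.imread(f"pics/{n}.png"),None,fx=h/450,fy=h/450) if 0 else cv2.resize(cv2.imread(f"pics/{n}.png"),(260,450)) for n,h in(("mw1",1),("mw2",1),("md",1))]
    cv2.imwrite("pics/m_all.png",np.hstack(ims))
E
python3 meas.py
```

```text
wL [247. 127. 138.] [[0.4115, 0.4118], [0.522, 0.3928], [0.5155, 0.3587], [0.4051, 0.3779]] [0.46352047 0.38527569 0.012     ]
wR [195. 137. 164.] [[0.3738, 0.2975], [0.5054, 0.2989], [0.5051, 0.1796], [0.3734, 0.1792]] [0.43943554 0.23877451 0.012     ]
div [242. 125. 152.] [[0.3839, -0.2249], [0.6472, -0.2484], [0.6365, -0.4321], [0.3709, -0.4047]] [ 0.50960967 -0.32750537  0.008     ]
```

View pics/m_all.png

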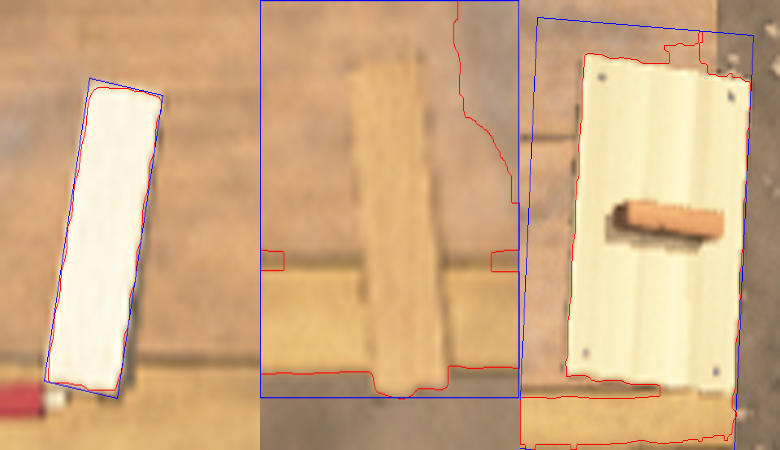

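```bash
python3 - <<'E'
from h import *
import pickle; t,s=pickle.load(open("f0.pkl","rb"))
w=[(178.9,212.4),(189.8,211.8),(193.9,247.7),(182.6,248.7)]
zs=[.005,.005,.027,.027]
P=np.array([plane(t,[p],z)[0] for p,z in zip(w,zs)]); print(P.round(4)); print(P.mean(0), np.linalg.norm(P[0]-P[3]),np.linalg.norm(P[0]-P[1]))
d=[(357.5,165.8),(401.9,171),(397.9,233.4),(352.7,230.2)]
P=plane(t,d,.008);print(P.round(4),P.mean(0)); print([np.linalg.norm(P[i]-P[(i+1)%4]).round(4) for i in range(4)])
# scene proj overlay
v=cv2.resize(s["color"],None,fx=4,fy=4,interpolation=cv2.INTER_CUBIC)
def dr(P,c):
    q=((proj(s,P)+.5)*4-.5).astype(int); cv2.polylines(v,[q.reshape(-1,1,2)],1,c,1)
dr(P,(0,0,255))
b=np.array([[0.4115, 0.4118], [0.522, 0.3928], [0.5155, 0.3587], [0.4051, 0.3779]])
dr(np.c_[b,[.03,.005,.005,.03]],(0,0,255)); dr(np.c_[b,[.005,.03,.03,.005]],(255,0,0))
W=np.array([plane(t,[p],z)[0] for p,z in zip(w,zs)]); dr(W,(0,0,255))
W=np.array([plane(t,[p],z)[0] for p,z in zip(w,zs[::-1])]); dr(W,(255,0,0))
cv2.imwrite("pics/ov1.png",v[560:1240,760:1560]); cv2.imwrite("pics/ov1.png",cv2.resize(v[620:880,770:1100],None,fx=2,fy=2))
cv2.imwrite("pics/ov2.png",v[960:1260,1150:1550])
E
```

```text
[[0.4822 0.2567 0.005 ]
 [0.4839 0.224  0.005 ]
 [0.3774 0.209  0.027 ]
 [0.3746 0.2421 0.027 ]]
[0.42949484 0.23292969 0.016     ] 0.11081965682931148 0.03277123742873187
[[ 0.6231 -0.2889  0.008 ]
 [ 0.6072 -0.4288  0.008 ]
 [ 0.4148 -0.4085  0.008 ]
 [ 0.4259 -0.2681  0.008 ]] [ 0.51774975 -0.34855773  0.008     ]
[np.float64(0.1408), np.float64(0.1934), np.float64(0.1409), np.float64(0.1984)]
```

View pics/ov1.png

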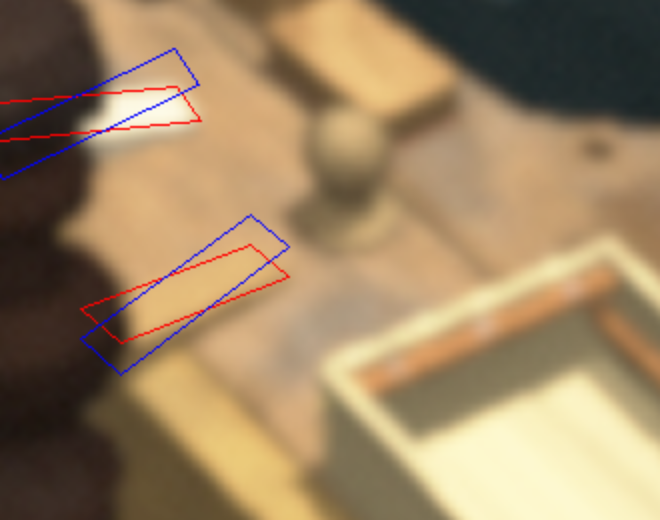

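View pics/ov2.png

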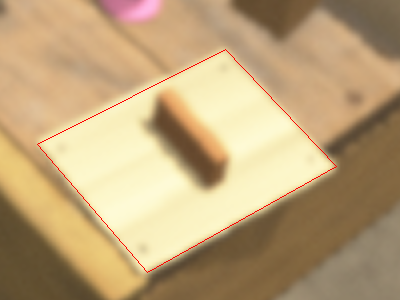

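```bash
python3 - <<'E'
from h import *
import pickle; t,s=pickle.load(open("f0.pkl","rb"))
cv2.imwrite("pics/bx.png",cv2.resize(t["color"][170:245,225:325],None,fx=8,fy=8,interpolation=cv2.INTER_CUBIC))
cv2.imwrite("pics/bxs.png",cv2.resize(s["color"][180:255,225:310],None,fx=8,fy=8,interpolation=cv2.INTER_CUBIC))
E
```

```text
(no output)
```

View pics/bx.png

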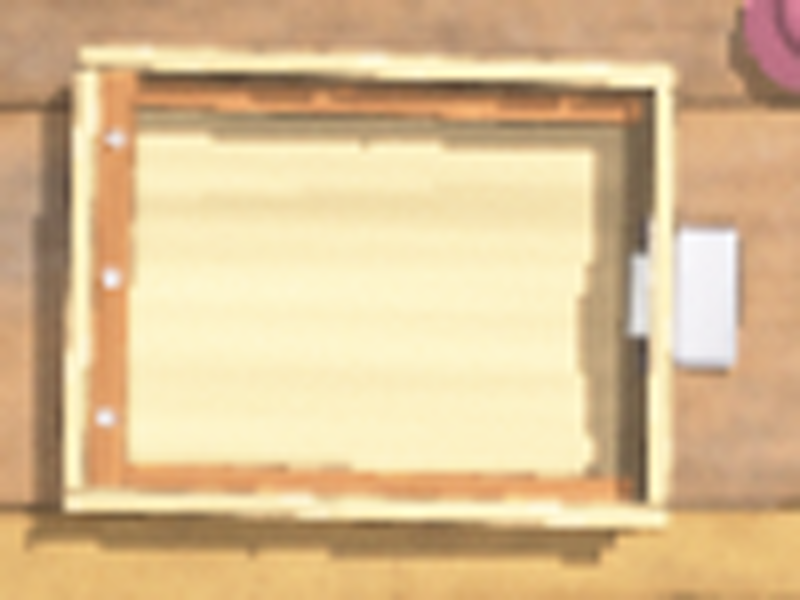

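View pics/bxs.png

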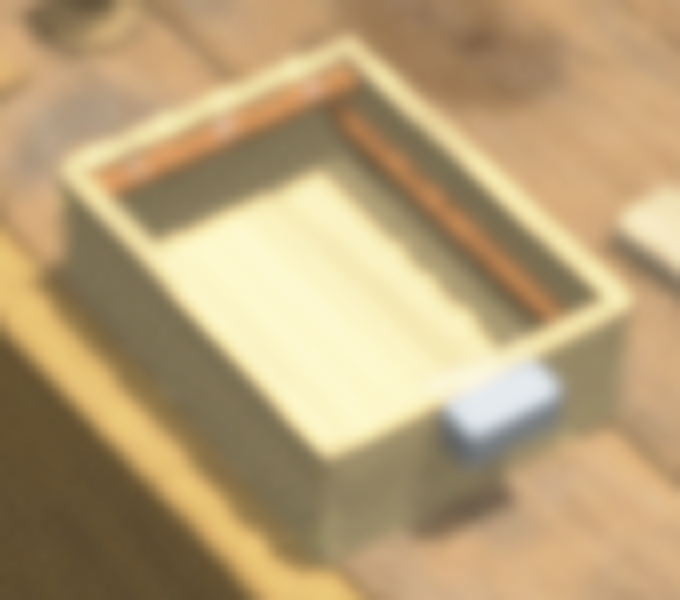

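```bash
python3 - <<'E'
from h import *
import pickle; t,s=pickle.load(open("f0.pkl","rb"))
def fit(P):
    # model corners +y far(+x), -y far, -y near, +y near
    M=np.array([[.083,.108],[.083,-.108],[-.083,-.108],[-.083,.108]])
    c=P[:,:2].mean(0); H=M.T@(P[:,:2]-c); U,S,V=np.linalg.svd(H); Rm=V.T@U.T
    print(c.round(4),np.degrees(np.arctan2(Rm[1,0],Rm[0,0])).round(2),(P[:,:2]-c-M@Rm.T).round(4).tolist())
a=np.array([(82,46),(674,66),(666,526),(64,512)])/8-.5+.0625+[225,170]
b=np.array([(352,36),(632,298),(332,462),(62,168)])/8-.5+.0625+[225,180]
fit(plane(t,a,.076));fit(plane(s,b,.076));q=tri(t,a,s,b);print(q.round(4))
i=np.array([(90,70),(655,92),(650,500),(80,490)])/8-.44+[225,170]
# inner lip edge: x=133 line z=.07
print(plane(t,np.array([[133,290]])/8-.44+[225,170],.07), plane(t,np.array([[104,280]])/8-.44+[225,170],.07))
# finial ball
print(tri(t,[np.array((419,87))/7-.43+[120,180]],s,[np.array((368,210))/9-.44+[195,150]]))
st=ctrl.get_state(); Rm=R.from_rotvec(st["tcp_rot"]).as_matrix(); print(Rm.round(3))
E
```

```text
[ 0.4978 -0.0148] -1.98 [[-0.0002, -0.0018], [-0.0002, 0.0011], [0.0009, 0.0014], [-0.0004, -0.0007]]
[ 0.4964 -0.0166] -1.85 [[0.0013, 0.0007], [-0.0009, 0.0025], [-0.0015, -0.0019], [0.0011, -0.0012]]
[[ 5.840e-01  8.860e-02  7.670e-02  5.000e-04]
 [ 5.764e-01 -1.243e-01  7.500e-02  1.300e-03]
 [ 4.119e-01 -1.196e-01  6.990e-02  0.000e+00]
 [ 4.187e-01  9.500e-02  7.400e-02  1.100e-03]]
[[0.49716641 0.07048146 0.07      ]] [[0.50078126 0.08082875 0.07      ]]
[[0.5389375  0.25035829 0.04772159 0.00137922]]
[[-0.     0.268  0.963]
 [-0.001  0.963 -0.268]
 [-1.    -0.001 -0.   ]]
```

```bash
python3 - <<'E'
from h import *
import pickle; t,s=pickle.load(open("f0.pkl","rb"))
cv2.imwrite("pics/tl.png",cv2.resize(t["color"][220:384,0:240],None,fx=3.3,fy=3.3,interpolation=cv2.INTER_CUBIC))
cv2.imwrite("pics/sl.png",cv2.resize(s["color"][0:240,0:200],None,fx=2.5,fy=2.5,interpolation=cv2.INTER_CUBIC))
E
```

```text
(no output)
```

View pics/tl.png

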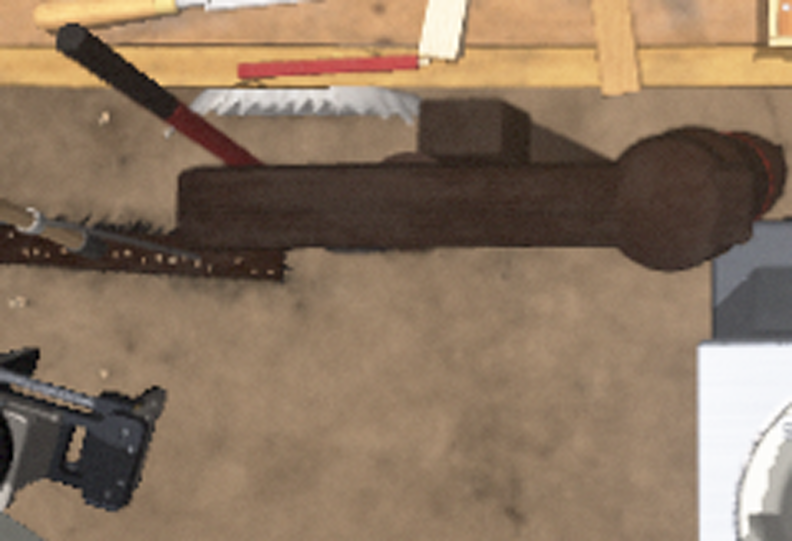

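View pics/sl.png

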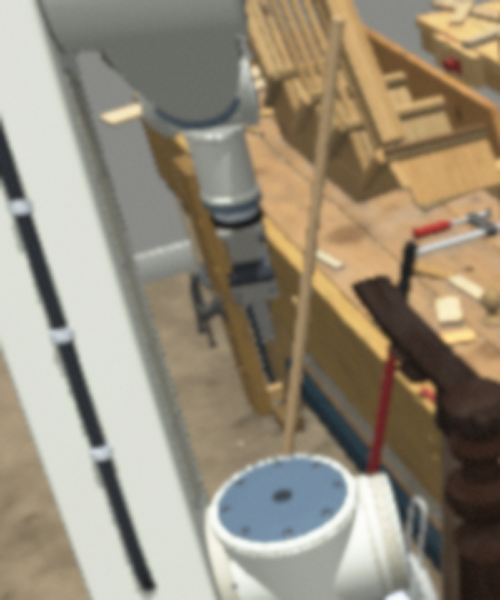

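```bash
python3 - <<'E'
from h import *
import pickle; t,s=pickle.load(open("f0.pkl","rb"))
for z in np.arange(.2,.9,.05):
    print(z.round(2),(proj(s,[.168,.602,z])[0]*2.5).round())
E
```

```text
0.2 [269. 330.]
0.25 [261. 302.]
0.3 [253. 274.]
0.35 [245. 244.]
0.4 [236. 213.]
0.45 [228. 180.]
0.5 [218. 146.]
0.55 [208. 111.]
0.6 [198.  73.]
0.65 [188.  34.]
0.7 [177.  -7.]
0.75 [165. -50.]
0.8 [153. -96.]
0.85 [ 140. -144.]
```

>>> {"method": "apply_moves", "body": {"rows": [[1,[0,-0.01,0.06],[0,0,0]],[1,[0.0,-0.02,0.12],[0,0,0]],[1,[0.02,-0.04,0.17],[0,0,0]],[1,[0.06,-0.06,0.2],[0,0,2]],[1,[0.11,-0.09,0.2],[0,0,4]],[1,[0.16,-0.12,0.2],[0,0,5.7]],[1,[0.21,-0.155,0.19],[0,0,5.7]],[1,[0.26,-0.19,0.15],[0,0,5.7]],[1,[0.286,-0.215,0.1],[0,0,5.7]],[1,[0.286,-0.215,0.04],[0,0,5.7]],[1,[0.286,-0.215,-0.02],[0,0,5.7]],[1,[0.286,-0.215,-0.08],[0,0,5.7]]]}}

```text
time: 1.7
position: [0.4539, 0.3867, 0.1328]
tcp_rot: [0.136, 1.566, -0.135]
contact_force: [0.7, 0.1, 1.0]
opening: 1.0
```

```bash
python3 - <<'E'
from h import *
t=grab("top");s=grab("scene")
crop(t,100,130,220,270,4,"c1"); crop(s,120,90,260,200,4,"c2")
print(ctrl.get_state()["position"],ctrl.get_state()["joints"])
E
```

```text
[0.45008916 0.3837369  0.12834166] [ 7.03467245e-01  4.01917214e-01  1.77350100e+00 -2.67594400e-05
  9.77805321e-01 -6.94772465e-01]
```

View pics/c1.png

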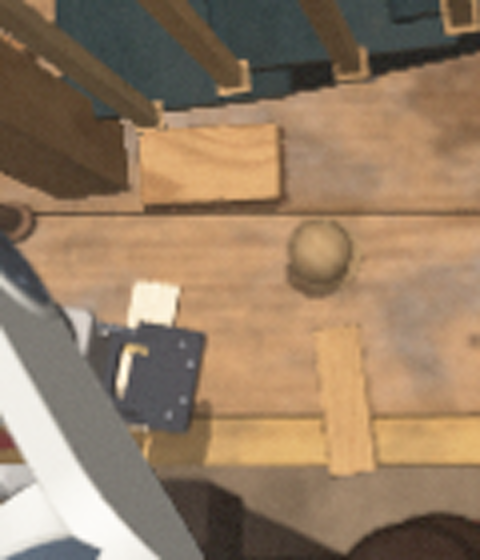

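View pics/c2.png

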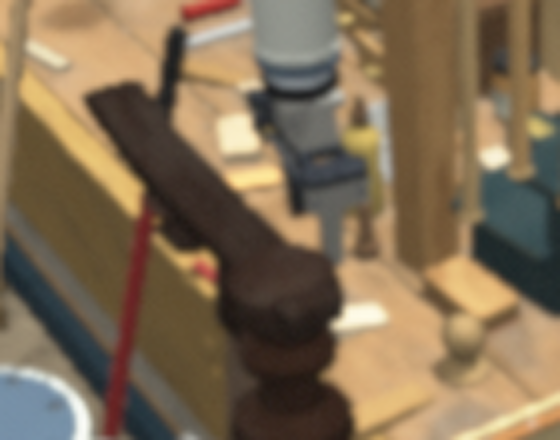

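>>> {"method": "apply_moves", "body": {"rows": [[1,[0,0,-0.05],[0,0,0]],[1,[0,0,-0.09],[0,0,0]],[1,[0,0,-0.115],[0,0,0]],[1,[0,0,-0.126],[0,0,0]],[1,[0,0,-0.126],[0,0,0]]]}}

```text
time: 2.42
position: [0.4544, 0.3877, 0.0097]
tcp_rot: [0.136, 1.566, -0.135]
contact_force: [1.2, -0.3, 0.4]
opening: 0.997
```

Close, then lift.

>>> {"method": "apply_moves", "body": {"rows": [[0.0,[0,0,-0.003],[0,0,0]],[-0.4,[0,0,-0.003],[0,0,0]],[-1,[0,0,-0.003],[0,0,0]],[-1,[0,0,-0.003],[0,0,0]],[-1,[0,0,-0.003],[0,0,0]],[-1,[0,0,-0.003],[0,0,0]],[-1,[0,0,0.02],[0,0,0]],[-1,[0,0,0.06],[0,0,0]]], "squeeze": 25}}

```text
time: 3.42
position: [0.4527, 0.3862, 0.0678]
tcp_rot: [0.133, 1.569, -0.137]
contact_force: [0.2, -0.7, -0.1]
opening: 0.368
```

```bash
python3 - <<'E'
from h import *
t=grab("top");s=grab("scene")
crop(t,100,130,220,270,4,"c3"); crop(s,120,90,260,200,4,"c4")
print(ctrl.get_state()["position"],ctrl.get_state()["opening"])
E
```

```text
[0.45579572 0.38874528 0.07218439] 0.3673601920804913
```

View pics/c4.png

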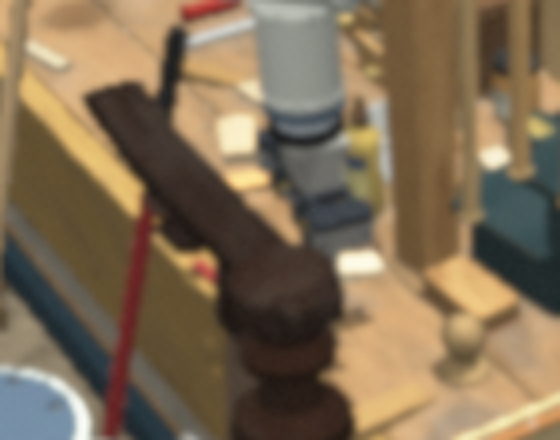

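View pics/c3.png

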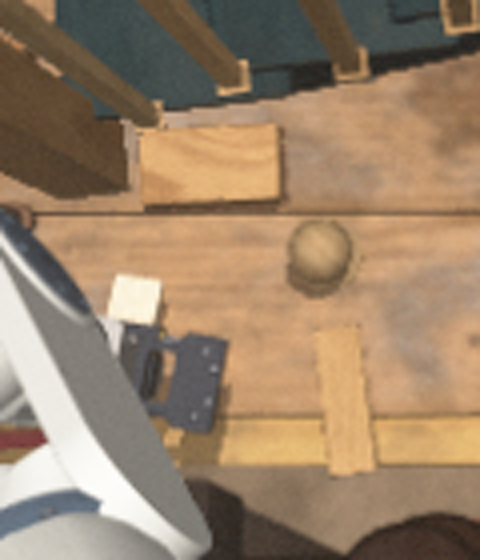

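>>> {"method": "apply_moves", "body": {"rows": [[-1,[0,0,0.06],[0,0,0]],[-1,[0.005,-0.03,0.11],[0,0,0]],[-1,[0.01,-0.09,0.11],[0,0,2]],[-1,[0.015,-0.15,0.11],[0,0,4]],[-1,[0.02,-0.21,0.11],[0,0,6]],[-1,[0.03,-0.27,0.11],[0,0,7.9]],[-1,[0.035,-0.32,0.11],[0,0,7.9]],[-1,[0.035,-0.362,0.1],[0,0,7.9]],[-1,[0.035,-0.362,0.06],[0,0,7.9]],[-1,[0.035,-0.362,0.01],[0,0,7.9]],[-1,[0.035,-0.362,0.01],[0,0,7.9]]]}}

```text
time: 4.9
position: [0.4855, 0.0247, 0.0755]
tcp_rot: [0.027, 1.578, -0.028]
contact_force: [0.5, -0.4, 0.3]
opening: 0.367
```

```bash
python3 - <<'E'
from h import *
t=grab("top");s=grab("scene")
crop(t,215,150,335,260,5,"c5"); crop(s,200,130,330,260,5,"c6")
print(ctrl.get_state()["position"],ctrl.get_state()["opening"])
E
```

```text
[0.48876844 0.02513519 0.07893235] 0.36718342545758403
```

View pics/c5.png

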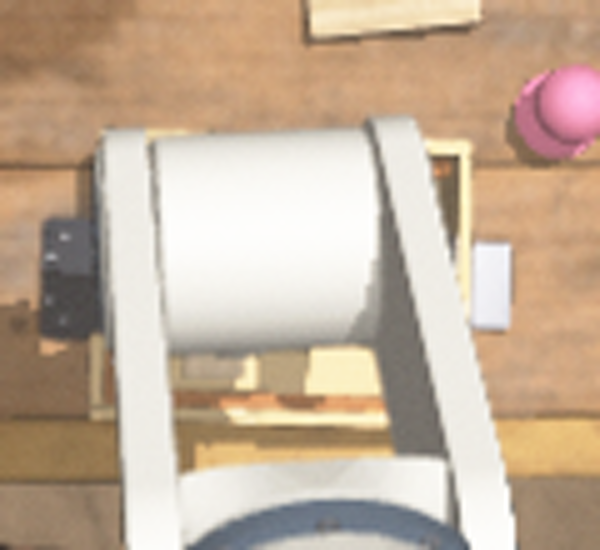

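View pics/c6.png

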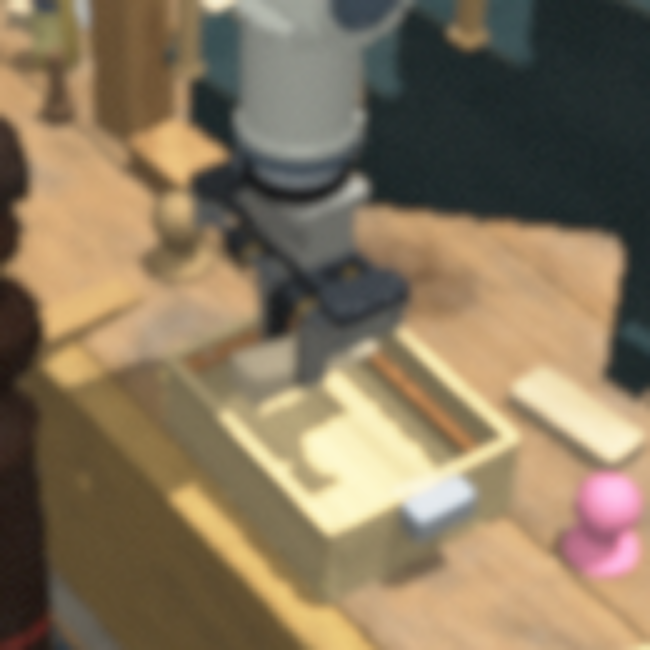

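>>> {"method": "apply_moves", "body": {"rows": [[-1,[0,0,-0.03],[0,0,0]],[-1,[0,0,-0.052],[0,0,0]],[-1,[0,0,-0.062],[0,0,0]],[-1,[0,0,-0.063],[0,0,0]],[-0.1,[0,0,-0.063],[0,0,0]],[-0.05,[0,0,-0.063],[0,0,0]],[-0.05,[0,0,-0.063],[0,0,0]],[-0.05,[0,0,-0.03],[0,0,0]],[-0.05,[0,0,0.03],[0,0,0]],[0.2,[-0.01,0.03,0.08],[0,0,0]],[0.6,[-0.03,0.09,0.09],[0,0,4]],[1,[-0.05,0.14,0.07],[0,0,9.8]]]}}

```text
time: 6.5
position: [0.4404, 0.1672, 0.1513]
tcp_rot: [-0.107, 1.562, 0.11]
contact_force: [0.2, 0.1, -0.3]
opening: 0.781
```

```bash
python3 - <<'E'
from h import *
t=grab("top");s=grab("scene")
crop(t,155,150,335,260,4,"c7"); crop(s,200,130,330,260,5,"c8")
print(ctrl.get_state()["position"],ctrl.get_state()["opening"])
E
```

```text
[0.43619178 0.1683138  0.14781789] 0.86700210463379
```

View pics/c7.png

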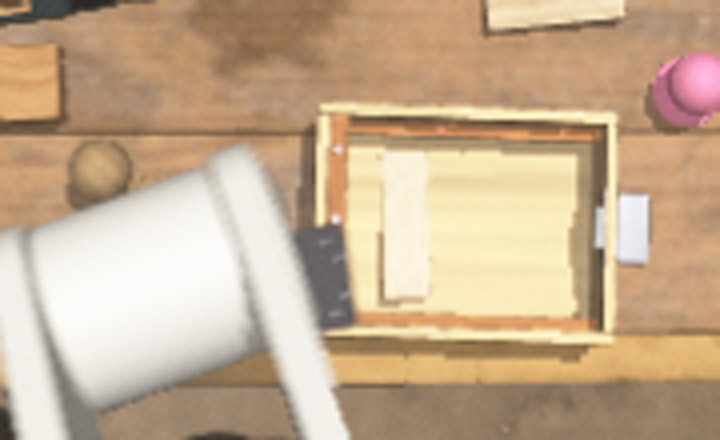

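View pics/c8.png

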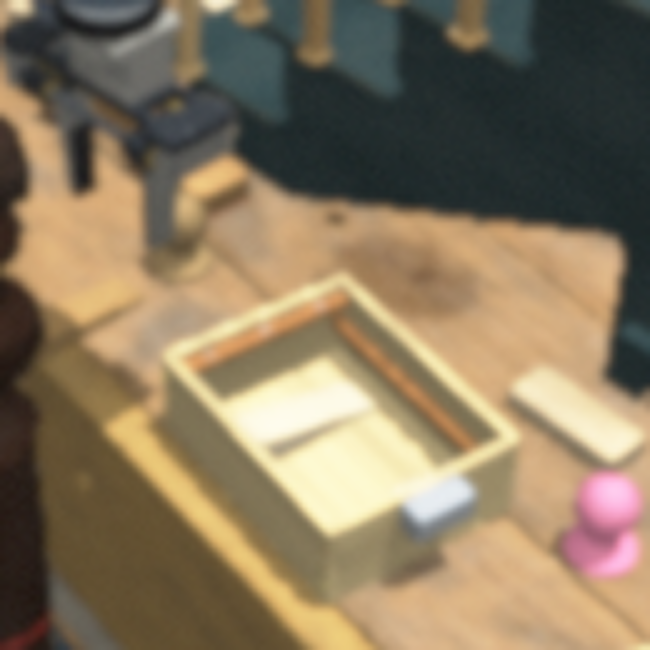

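>>> {"method": "apply_moves", "body": {"rows": [[1,[-0.007,0.04,0.0],[0,0,0]],[1,[-0.014,0.068,-0.02],[0,0,0]],[1,[-0.014,0.068,-0.07],[0,0,0]],[1,[-0.014,0.068,-0.115],[0,0,0]],[1,[-0.014,0.068,-0.14],[0,0,0]],[0,[-0.014,0.068,-0.143],[0,0,0]],[-0.5,[-0.014,0.068,-0.143],[0,0,0]],[-1,[-0.014,0.068,-0.143],[0,0,0]],[-1,[-0.014,0.068,-0.143],[0,0,0]],[-1,[-0.014,0.068,-0.143],[0,0,0]],[-1,[-0.014,0.068,-0.12],[0,0,0]],[-1,[-0.014,0.068,-0.07],[0,0,0]]], "squeeze": 25}}

```text
time: 8.1
position: [0.4234, 0.2324, 0.0781]
tcp_rot: [-0.109, 1.572, 0.106]
contact_force: [-0.1, 0.1, 1.0]
opening: 0.263
```

```bash
python3 - <<'E'
from h import *
t=grab("top");s=grab("scene")
crop(t,135,150,295,260,4,"c9"); crop(s,180,110,310,240,5,"c10")
print(ctrl.get_state()["position"],ctrl.get_state()["opening"])
E
```

```text
[0.42742704 0.2345418  0.08268615] 0.1789233446674002
```

View pics/c9.png

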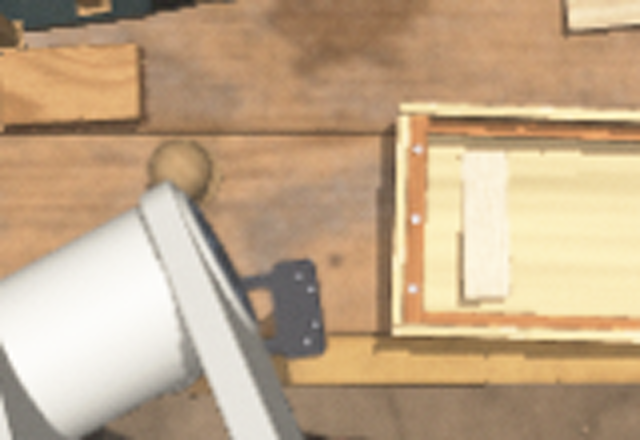

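View pics/c10.png

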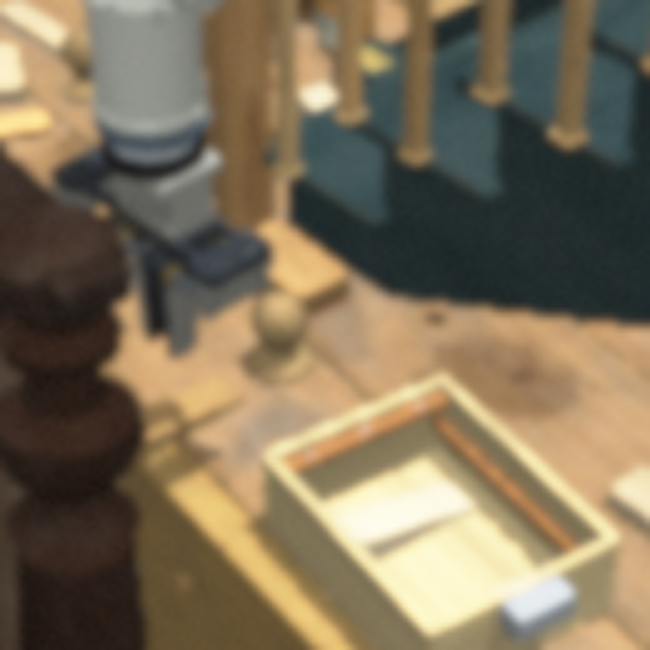

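>>> {"method": "apply_moves", "body": {"rows": [[0.2,[0,0,0.03],[0,0,0]],[0.2,[0,0,0.06],[0,0,0]],[0.2,[0,0,0.06],[0,0,0]]]}}

```text
time: 8.57
position: [0.4259, 0.2337, 0.14]
tcp_rot: [-0.106, 1.565, 0.108]
contact_force: [-0.1, 0.3, -0.2]
opening: 0.477
```

```bash
python3 - <<'E'
from h import *
t=grab("top");s=grab("scene")
v=cv2.resize(s["color"],None,fx=4,fy=4,interpolation=cv2.INTER_CUBIC)
W=np.array([[0.4822,0.2567,0.005],[0.4839,0.224,0.005],[0.3774,0.209,0.027],[0.3746,0.2421,0.027]])
q=((proj(s,W)+.5)*4-.5).astype(int); cv2.polylines(v,[q.reshape(-1,1,2)],1,(0,0,255),1)
cv2.imwrite("pics/c11.png",cv2.resize(v[620:880,770:1100],None,fx=2,fy=2))
print(ctrl.get_state()["position"],ctrl.get_state()["opening"])
E
```

```text
[0.42446571 0.23290101 0.13791019] 0.5690067569792552
```

View pics/c11.png

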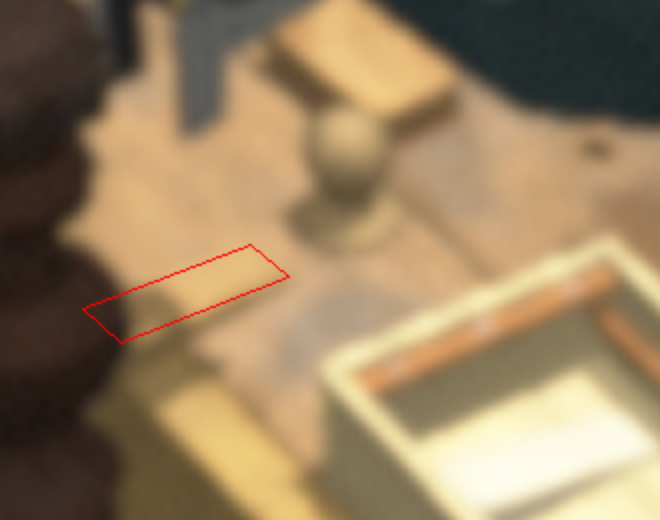

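>>> {"method": "apply_moves", "body": {"rows": [[0.2,[0,0,-0.05],[0,0,0]],[0.2,[0,0,-0.1],[0,0,0]],[0.2,[0,0,-0.128],[0,0,0]],[-0.3,[0,0,-0.133],[0,0,0]],[-1,[0,0,-0.133],[0,0,0]],[-1,[0,0,-0.133],[0,0,0]],[-1,[0,0,-0.133],[0,0,0]],[-1,[0,0,-0.133],[0,0,0]],[-1,[0,0,-0.133],[0,0,0]],[-1,[0,0,-0.11],[0,0,0]],[-1,[0,0,-0.06],[0,0,0]]], "squeeze": 25}}

```text
time: 10.05
position: [0.4233, 0.2323, 0.078]
tcp_rot: [-0.109, 1.572, 0.106]
contact_force: [1.2, 1.2, -0.3]
opening: 0.365
```

>>> {"method": "apply_moves", "body": {"rows": [[-1,[0.005,-0.01,0.05],[0,0,0]],[-1,[0.015,-0.06,0.06],[0,0,-2]],[-1,[0.03,-0.115,0.06],[0,0,-5]],[-1,[0.045,-0.17,0.06],[0,0,-8]],[-1,[0.06,-0.225,0.06],[0,0,-9.8]],[-1,[0.066,-0.27,0.06],[0,0,-9.8]],[-1,[0.066,-0.288,0.04],[0,0,-9.8]],[-1,[0.066,-0.288,0.0],[0,0,-9.8]],[-1,[0.066,-0.288,-0.03],[0,0,-9.8]],[-1,[0.066,-0.288,-0.055],[0,0,-9.8]],[-1,[0.066,-0.288,-0.063],[0,0,-9.8]],[-1,[0.066,-0.288,-0.063],[0,0,-9.8]]]}}

```text
time: 11.55
position: [0.4907, -0.0549, 0.0156]
tcp_rot: [0.027, 1.571, -0.027]
contact_force: [0.2, 0.6, -0.8]
opening: 0.369
```

>>> {"method": "apply_moves", "body": {"rows": [[-0.05,[0,0,0],[0,0,0]],[-0.05,[0,0,0],[0,0,0]],[-0.05,[0,0,0],[0,0,0]],[-0.05,[0,0,0.04],[0,0,0]],[-0.05,[0,0,0.1],[0,0,0]],[-0.05,[0.003,-0.03,0.14],[0,0,-10]],[0,[0.007,-0.08,0.15],[0,0,-20]],[0,[0.012,-0.13,0.15],[0,0,-30]],[0,[0.017,-0.18,0.15],[0,0,-40]],[0,[0.02,-0.22,0.15],[0,0,-50]],[0,[0.023,-0.26,0.15],[0,0,-60]],[0,[0.027,-0.294,0.15],[0,0,-70]]]}}

```text
time: 13.05
position: [0.5176, -0.3505, 0.1658]
tcp_rot: [0.979, 1.339, -0.979]
contact_force: [0.0, 0.7, -0.2]
opening: 0.502
```

```bash
python3 - <<'E'
from h import *
t=grab("top");s=grab("scene")
crop(t,220,150,420,260,4,"c13"); crop(s,220,150,400,300,4,"c14")
print(ctrl.get_state()["position"],ctrl.get_state()["opening"],ctrl.get_state()["joints"])
E
```

```text
[ 0.51799334 -0.35194263  0.16577652] 0.5000191204146951 [-5.98827714e-01  4.02045280e-01  1.67692925e+00 -7.13669982e-04
  1.06102517e+00 -9.07295216e-01]
```

View pics/c13.png

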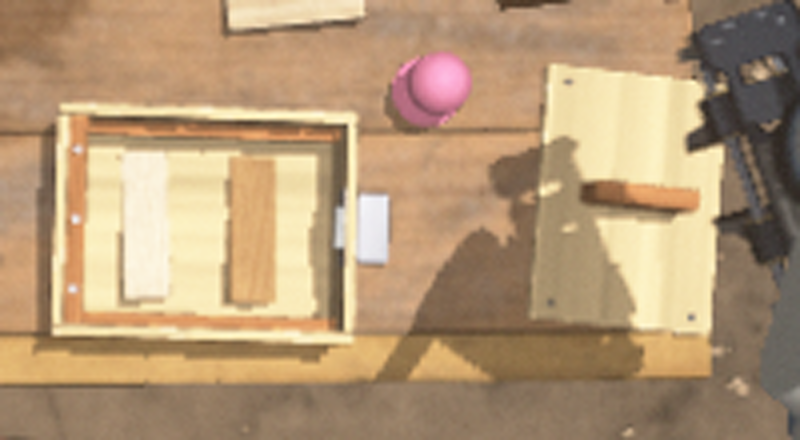

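View pics/c14.png

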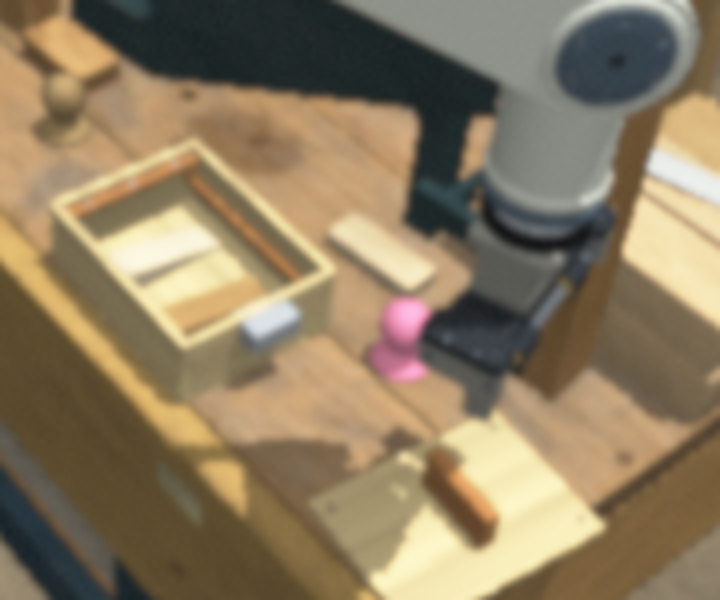

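>>> {"method": "apply_moves", "body": {"rows": [[0,[0,0,-0.02],[0,0,-10]],[0,[0,0.0005,-0.04],[0,0,-20]],[0,[0,0.0005,-0.08],[0,0,-24.1]],[0,[0,0.0005,-0.12],[0,0,-24.1]],[0,[0,0.0005,-0.143],[0,0,-24.1]],[0,[0,0.0005,-0.147],[0,0,-24.1]]]}}

```text
time: 13.9
position: [0.5167, -0.3469, 0.0172]
tcp_rot: [1.285, 1.162, -1.286]
contact_force: [0.1, 0.4, 0.5]
opening: 0.502
```

```bash
python3 - <<'E'
from h import *
s=grab("scene")
crop(s,270,190,400,310,5,"c15")
st=ctrl.get_state();print(st["position"],st["opening"],st["contact_force"])
E
```

```text
[ 0.51725877 -0.34740489  0.01785826] 0.4999521023120167 [-0.09109447  0.30500026  0.54446106]
```

View pics/c15.png

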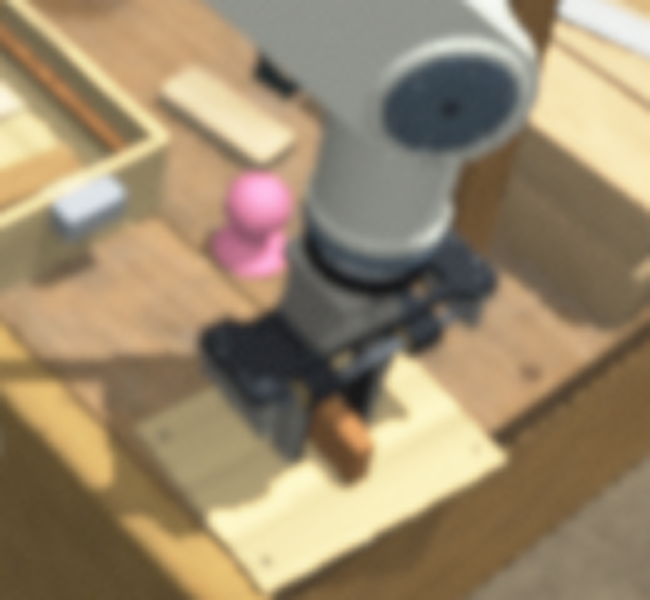

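>>> {"method": "apply_moves", "body": {"rows": [[-1,[0,0,0],[0,0,0]],[-1,[0,0,0],[0,0,0]],[-1,[0,0,0],[0,0,0]],[-1,[0,0,0],[0,0,0]],[-1,[0,0,0],[0,0,0]],[-1,[0,0,0],[0,0,0]],[-1,[0,0,0.03],[0,0,0]],[-1,[0,0,0.08],[0,0,0]],[-1,[0,0,0.13],[0,0,0]],[-1,[0,0.0,0.16],[0,0,10]],[-1,[0,0,0.16],[0,0,20]]], "squeeze": 50}}

```text
time: 15.32
position: [0.519, -0.3493, 0.1815]
tcp_rot: [1.024, 1.312, -1.023]
contact_force: [-1.0, 0.1, -2.9]
opening: 0.167
```

```bash
python3 - <<'E'
from h import *
t=grab("top");s=grab("scene")
crop(t,250,120,450,260,4,"c16");crop(s,250,130,410,270,5,"c17")
st=ctrl.get_state();print(st["position"],st["opening"],st["contact_force"],st["moment"])
E
```

```text
[ 0.51766918 -0.34845016  0.17898005] 0.17214712131605836 [-0.10186206  0.32540455 -1.69804026] [-0.0132402  -0.0054805  -0.05074614]
```

View pics/c16.png

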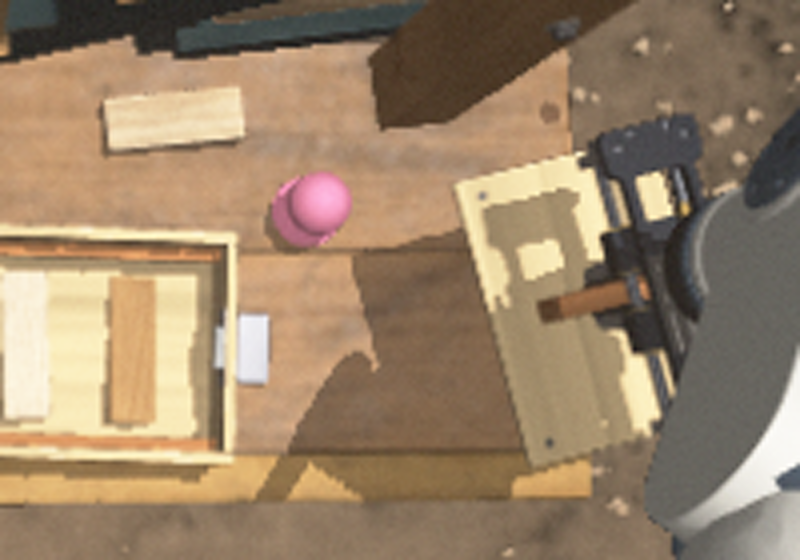

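View pics/c17.png

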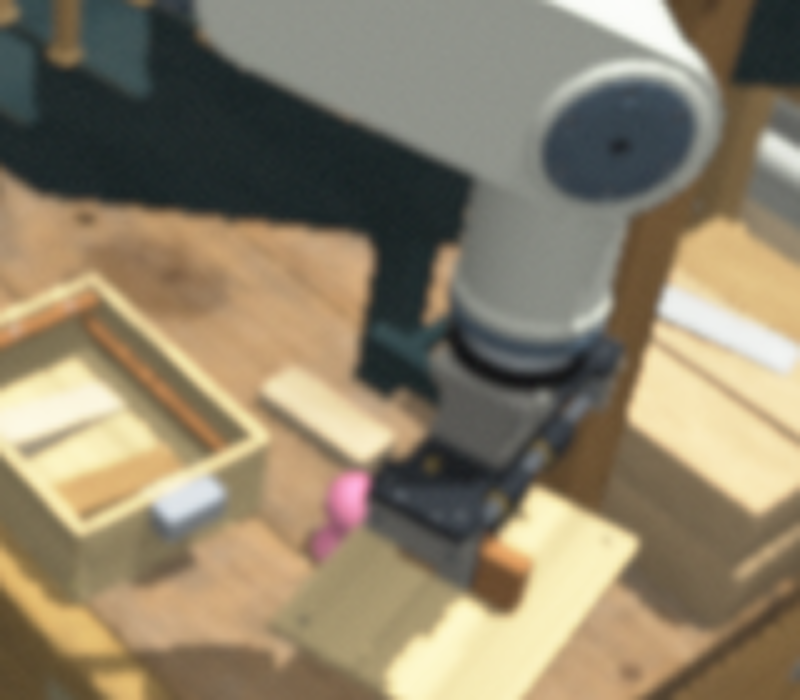

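```bash
python3 - <<'E'
from h import *
import pickle; t,s=pickle.load(open("f0.pkl","rb"))
T2=lambda x,y:(200+x/4,130+y/4)
print(plane(t,[T2(583,88),T2(570,15),T2(650,82)],0.0).round(3))
E
```

```text
[[ 0.668 -0.256  0.   ]
 [ 0.725 -0.247  0.   ]
 [ 0.673 -0.309  0.   ]]
```

>>> {"method": "apply_moves", "body": {"rows": [[-1,[-0.04,0.02,0.012],[0,0,8]],[-1,[-0.06,0.06,0.012],[0,0,17]],[-1,[-0.06,0.11,0.012],[0,0,26]],[-1,[-0.05,0.16,0.012],[0,0,36]],[-1,[-0.04,0.21,0.012],[0,0,46]],[-1,[-0.03,0.26,0.012],[0,0,56]],[-1,[-0.021,0.3,0.012],[0,0,66]],[-1,[-0.021,0.32,0.012],[0,0,74.1]],[-1,[-0.021,0.32,0.012],[0,0,74.1]]]}}

```text
time: 16.55
position: [0.4962, -0.0273, 0.1899]
tcp_rot: [0.028, 1.572, -0.028]
contact_force: [0.9, -0.8, -2.4]
opening: 0.171
```

```bash
python3 - <<'E'
from h import *
t=grab("top","top_h");s=grab("scene","sc_h")
crop(t,200,140,340,270,5,"c18");crop(s,200,120,340,260,5,"c19")
st=ctrl.get_state();print(st["position"],st["opening"],st["joints"])
E
```

```text
[ 0.49637238 -0.02870604  0.19010671] 0.16845732215344794 [-6.05643609e-02  1.81992289e-01  1.92601429e+00 -3.53809111e-04
  1.03457691e+00 -1.59243566e+00]
```

View pics/c18.png

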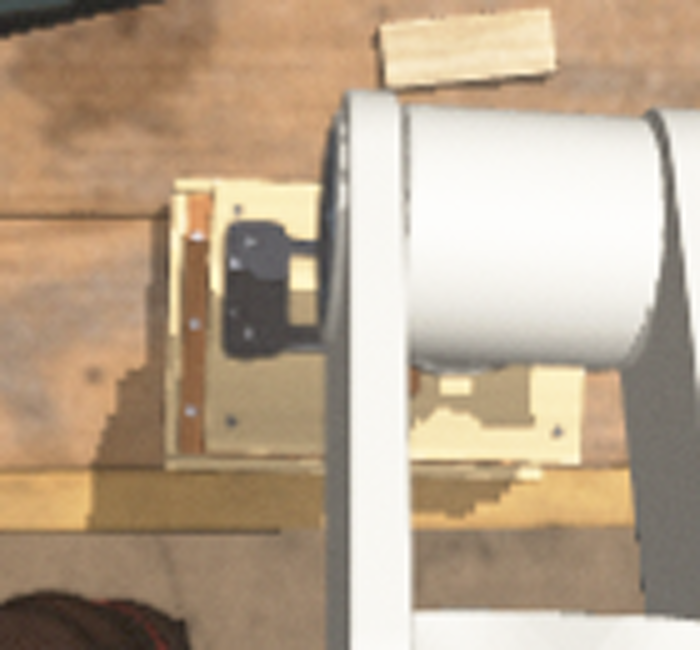

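View pics/c19.png

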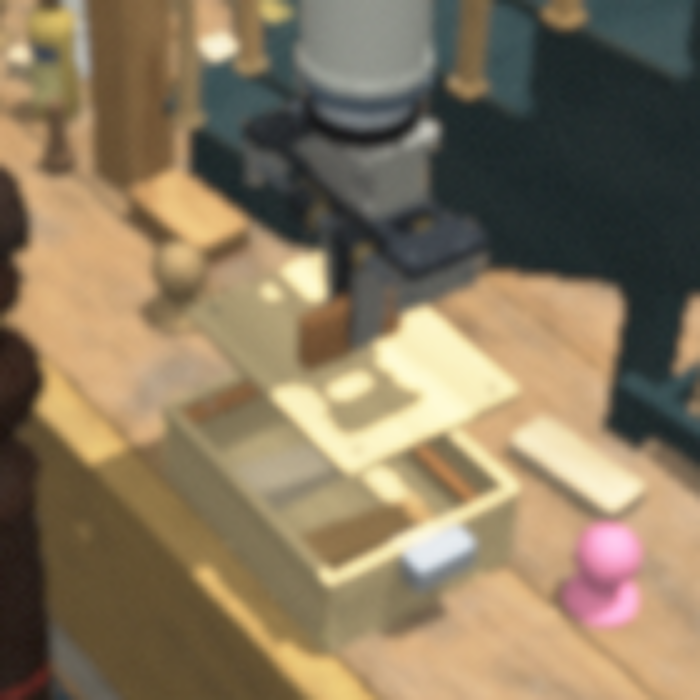

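```bash
python3 - <<'E'
from h import *
t=grab("top");s=grab("scene")
a=np.array([(211,181),(205,455),(580,465)])/5-.4+[200,140]
P=plane(t,a,.180);print(P.round(4))
b=np.array([(520,388),(354,472),(198,305)])/5-.4+[200,120]
Q=plane(s,b,.180);print(Q.round(4))
c=np.array([.4972,-.0155]);th=np.radians(-1.9);Rm=np.array([[np.cos(th),-np.sin(th)],[np.sin(th),np.cos(th)]])
print("box",((P[:,:2]-c)@Rm*1000).round(1).tolist(),((Q[:,:2]-c)@Rm*1000).round(1).tolist())
print(((np.array([[.4963,-.028]])-c)@Rm*1000).round(1))
print(tri(t,a[2:],s,b[1:2]),ctrl.get_state()["position"])
E
```

```text
[[ 0.5684  0.0703  0.18  ]
 [ 0.4259  0.0741  0.18  ]
 [ 0.4195 -0.1206  0.18  ]]
[[ 0.5597 -0.1279  0.18  ]
 [ 0.4206 -0.1258  0.18  ]
 [ 0.4343  0.0686  0.18  ]]
box [[68.3, 88.2], [-74.2, 87.1], [-74.1, -107.6]] [[66.2, -110.2], [-72.9, -112.8], [-65.7, 81.9]]
[[ -0.5 -12.5]]
[[ 0.42110192 -0.1223112   0.17660723  0.00379429]] [ 0.49654015 -0.0292258   0.19029954]
```

>>> {"method": "apply_moves", "body": {"rows": [[-1,[0.003,0,0],[-5,0.17,0]],[-1,[0.003,0,-0.02],[-10,0.33,0]],[-1,[0.003,0,-0.04],[-13,0.43,0]],[-1,[0.003,0,-0.06],[-13,0.43,0]],[-1,[0.003,0,-0.073],[-13,0.43,0]],[-1,[0.003,0,-0.073],[-13,0.43,0]]]}}

```text
time: 17.5
position: [0.4992, -0.0291, 0.1169]
tcp_rot: [-0.15, 1.568, -0.207]
contact_force: [0.3, 0.6, -2.3]
opening: 0.171
```

```bash
python3 - <<'E'
from h import *
t=grab("top");s=grab("scene")
crop(t,200,140,340,270,5,"c20");crop(s,220,150,330,260,6,"c21")
st=ctrl.get_state();print(st["position"],st["contact_force"],st["tcp_rot"])
E
```

```text
[ 0.50012859 -0.02890891  0.11803093] [-0.24066131 -0.33604265 -1.20398679] [-0.15021873  1.56638245 -0.20629436]
```

View pics/c20.png

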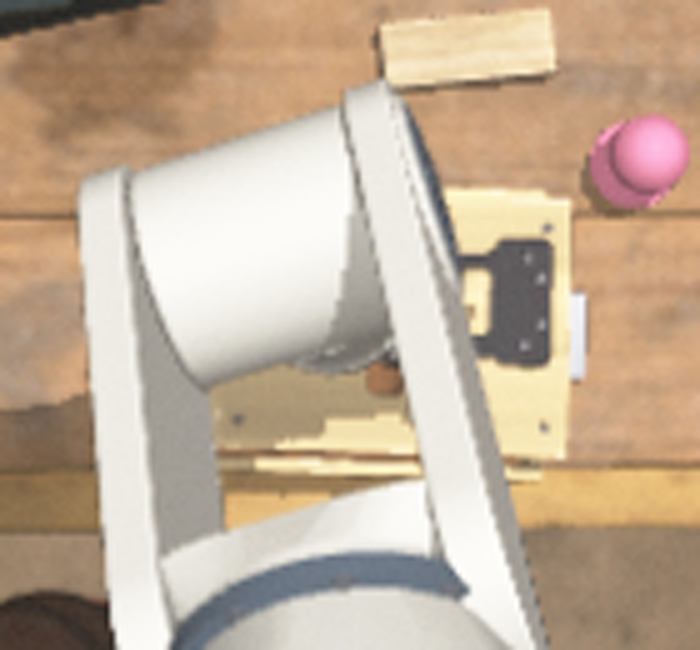

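View pics/c21.png

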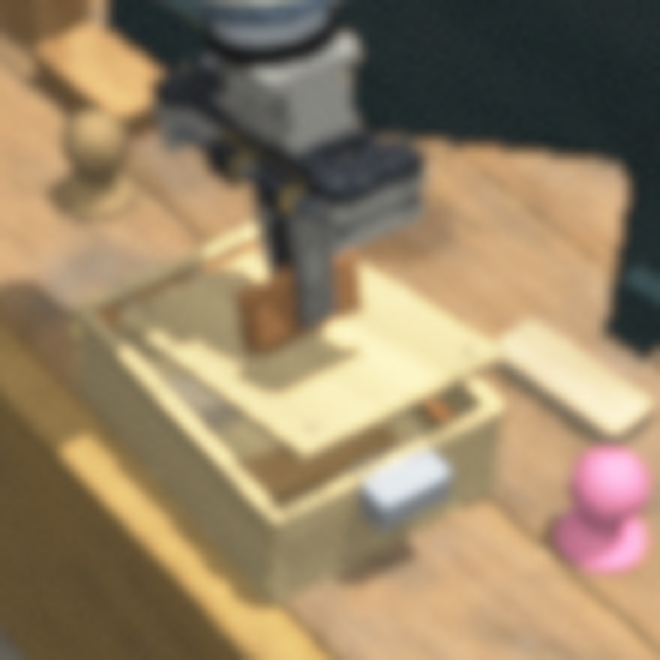

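```bash
python3 - <<'E'
from h import *
t=grab("top")
c=np.array([.4972,-.0155]);th=np.radians(-1.9);Rm=np.array([[np.cos(th),-np.sin(th)],[np.sin(th),np.cos(th)]])
a=np.array([(572,200),(565,458)])/5-.4+[200,140]
P=plane(t,a,.130);print(((P[:,:2]-c)@Rm*1000).round(1).tolist())
a=np.array([(218,450)])/5-.4+[200,140]
P=plane(t,a,.0857);print(((P[:,:2]-c)@Rm*1000).round(1).tolist())
E
```

```text
[[71.1, -111.1], [-70.2, -109.1]]
[[-70.6, 78.6]]
```

>>> {"method": "apply_moves", "body": {"rows": [[-1,[0,0,-0.012],[0,0,0]],[-1,[0,0,-0.022],[0,0,0]],[-1,[0,0,-0.028],[0,0,0]],[-1,[0,0,-0.028],[0,0,0]]]}}

```text
time: 18.15
position: [0.4994, -0.0285, 0.0889]
tcp_rot: [-0.152, 1.568, -0.205]
contact_force: [-0.6, -0.6, -1.8]
opening: 0.167
```

Slide under the lip.

>>> {"method": "apply_moves", "body": {"rows": [[-1,[0,0.005,0],[0,0,0]],[-1,[0,0.01,0],[0,0,0]],[-1,[0,0.014,0],[0,0,0]],[-1,[0,0.016,0],[0,0,0]],[-1,[0,0.016,0],[0,0,0]]]}}

```text
time: 18.77
position: [0.4998, -0.0122, 0.0897]
tcp_rot: [-0.152, 1.567, -0.205]
contact_force: [-0.1, -0.3, -2.5]
opening: 0.171
```

```bash
python3 - <<'E'
from h import *
t=grab("top");s=grab("scene")
crop(t,200,140,340,270,5,"c22");crop(s,220,150,330,260,6,"c23")
st=ctrl.get_state();print(st["position"],st["contact_force"],st["tcp_rot"])
E
```

```text
[ 0.49978942 -0.01246021  0.08959441] [-0.17767091  0.84800023 -2.04571222] [-0.15151317  1.56685935 -0.20519573]
```

View pics/c22.png

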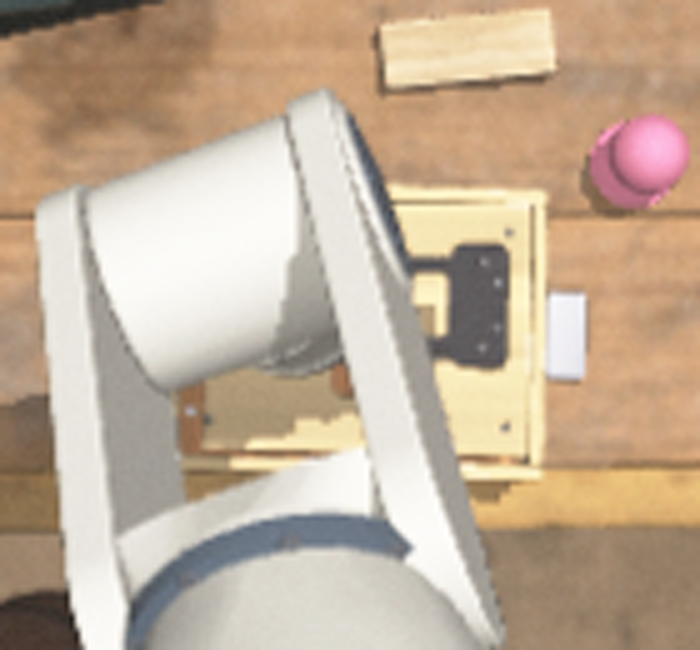

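View pics/c23.png

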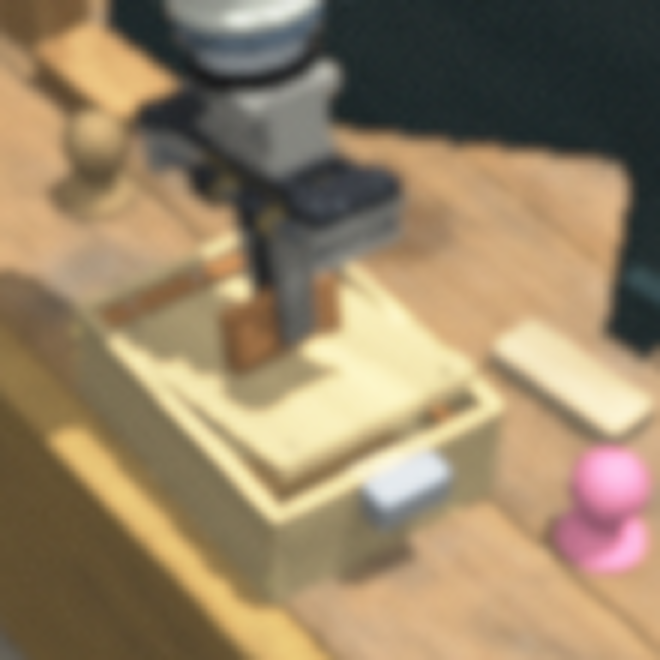

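>>> {"method": "apply_moves", "body": {"rows": [[-1,[0,0.001,0],[0,0,0]],[-1,[0,0.002,0],[0,0,0]],[-1,[0,0.003,0],[0,0,0]],[-1,[0,0.003,0],[0,0,0]]]}}

```text
time: 19.38
position: [0.4998, -0.0094, 0.0896]
tcp_rot: [-0.151, 1.567, -0.205]
contact_force: [-0.9, 0.4, -2.7]
opening: 0.169
```

>>> {"method": "apply_moves", "body": {"rows": [[-1,[0,0.001,0],[0,0,0]],[-1,[0,0.002,0],[0,0,0]],[-1,[0,0.002,0],[0,0,0]]]}}

```text
time: 19.75
position: [0.4997, -0.0081, 0.0897]
tcp_rot: [-0.153, 1.567, -0.206]
contact_force: [0.6, -4.9, -0.3]
opening: 0.173
```

>>> {"method": "apply_moves", "body": {"rows": [[-1,[0,-0.0015,-0.002],[1,-0.03,0]],[-1,[0,-0.002,-0.004],[2,-0.07,0]],[-1,[0,-0.0028,-0.006],[3,-0.1,0]],[-1,[0,-0.0034,-0.008],[4,-0.13,0]],[-1,[0,-0.0038,-0.009],[4.5,-0.15,0]],[-1,[0,-0.0038,-0.009],[4.5,-0.15,0]]]}}

```text
time: 20.5
position: [0.4998, -0.0114, 0.0805]
tcp_rot: [-0.089, 1.57, -0.144]
contact_force: [0.2, 0.2, -2.7]
opening: 0.173
```

```bash
python3 - <<'E'
from h import *
t=grab("top");s=grab("scene")
crop(s,220,150,330,260,6,"c24")
st=ctrl.get_state();print(st["position"],st["contact_force"],st["moment"],st["tcp_rot"])
E
```

```text
[ 0.49983239 -0.01120647  0.0805902 ] [-0.12595931 -0.0869405  -1.54818727] [ 0.11978633 -0.01383252 -0.00732958] [-0.08955797  1.56977805 -0.1436803 ]
```

View pics/c24.png

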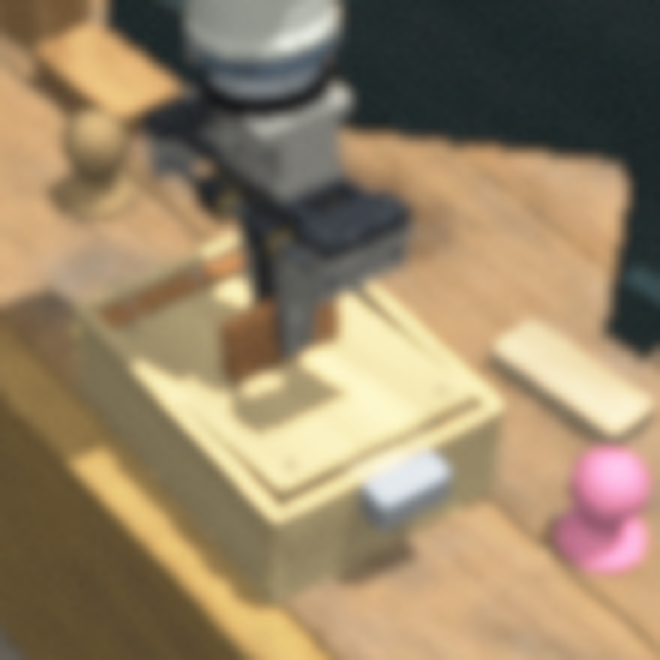

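>>> {"method": "apply_moves", "body": {"rows": [[-1,[0,-0.0003,-0.0015],[0.5,-0.02,0]],[-1,[0,-0.0005,-0.0025],[1,-0.03,0]],[-1,[0,-0.0005,-0.0025],[1,-0.03,0]]]}}

```text
time: 20.98
position: [0.4998, -0.0118, 0.078]
tcp_rot: [-0.076, 1.57, -0.13]
contact_force: [-0.9, 0.1, -1.8]
opening: 0.166
```

>>> {"method": "apply_moves", "body": {"rows": [[-0.4,[0,0,0],[0,0,0]],[-0.3,[0,0,0],[0,0,0]],[-0.3,[0,0,0],[0,0,0]],[-0.3,[0,0.0026,0.02],[0,0,0]],[-0.3,[0,0.0065,0.05],[0,0,0]],[-0.5,[0,-0.02,0.08],[7.5,-0.25,0]],[-0.7,[0,-0.06,0.08],[7.5,-0.25,0]],[-1,[0,-0.075,0.07],[7.5,-0.25,0]]]}}

```text
time: 21.98
position: [0.5005, -0.0886, 0.1488]
tcp_rot: [0.028, 1.568, -0.029]
contact_force: [-0.1, 0.6, -0.2]
opening: 0.065
```

```bash
python3 - <<'E'
from h import *
t=grab("top");s=grab("scene")
crop(t,200,140,340,270,5,"c25");crop(s,220,150,330,260,6,"c26")
st=ctrl.get_state();print(st["position"],st["contact_force"],st["moment"],st["tcp_rot"],st["opening"])
E
```

```text
[ 0.49873615 -0.08748627  0.14669263] [-0.27682661  0.62541454  0.51024958] [ 0.01396539 -0.03874343  0.05039351] [ 0.02879905  1.57282989 -0.02850897] 0.0008243549935020379
```

View pics/c26.png

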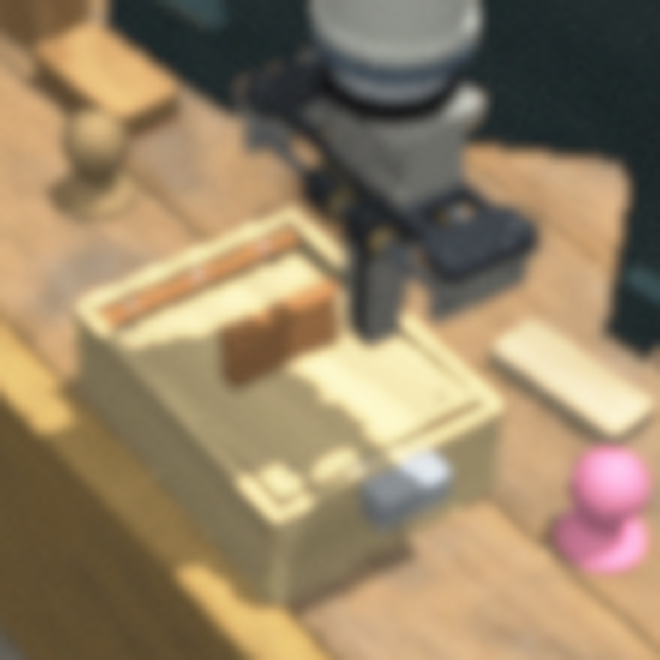

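View pics/c25.png

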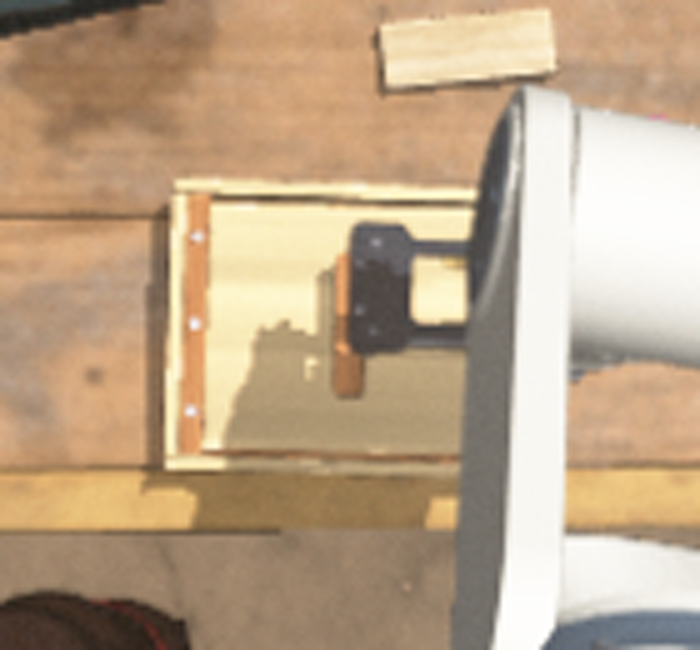

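>>> {"method": "apply_moves", "body": {"rows": [[-1,[0,0.006,-0.03],[0,0,0]],[-1,[0,0.006,-0.055],[0,0,0]],[-1,[0,0.006,-0.065],[0,0,0]],[-1,[0,0.006,-0.069],[0,0,0]],[-1,[0,0.006,-0.072],[0,0,0]],[-1,[0,0.006,-0.073],[0,0,0]]]}}

```text
time: 22.82
position: [0.5003, -0.0806, 0.0756]
tcp_rot: [0.027, 1.57, -0.027]
contact_force: [-1.5, 0.8, 1.5]
opening: 0.001
```

>>> {"method": "apply_moves", "body": {"rows": [[-1,[0,0,-0.001],[0,0,0]],[-1,[0,0,-0.002],[0,0,0]],[-1,[0,0,-0.003],[0,0,0]],[-1,[0,0,-0.003],[0,0,0]]]}}

```text
time: 23.32
position: [0.4996, -0.0808, 0.072]
tcp_rot: [0.027, 1.571, -0.027]
contact_force: [-0.1, 0.3, 0.5]
opening: 0.008
```

>>> {"method": "apply_moves", "body": {"rows": [[-1,[0,0,-0.001],[0,0,0]],[-1,[0,0,-0.002],[0,0,0]],[-1,[0,0,-0.003],[0,0,0]],[-1,[0,0,-0.003],[0,0,0]]]}}

```text
time: 23.82
position: [0.4996, -0.0807, 0.0689]
tcp_rot: [0.027, 1.571, -0.027]
contact_force: [-0.5, -0.3, 0.1]
opening: 0.008
```

```bash
python3 - <<'E'
from h import *
s=grab("scene")
crop(s,220,150,330,260,6,"c27")
st=ctrl.get_state();print(st["position"],st["contact_force"],st["moment"],st["tcp_rot"],st["opening"])
E
```

```text
[ 0.4997309  -0.08072358  0.06901864] [ 0.07593319 -0.05368331  0.31801537] [ 0.03092317 -0.02110555 -0.02991115] [ 0.02706639  1.57078868 -0.0270212 ] 0.0055399676493685015
```

View pics/c27.png

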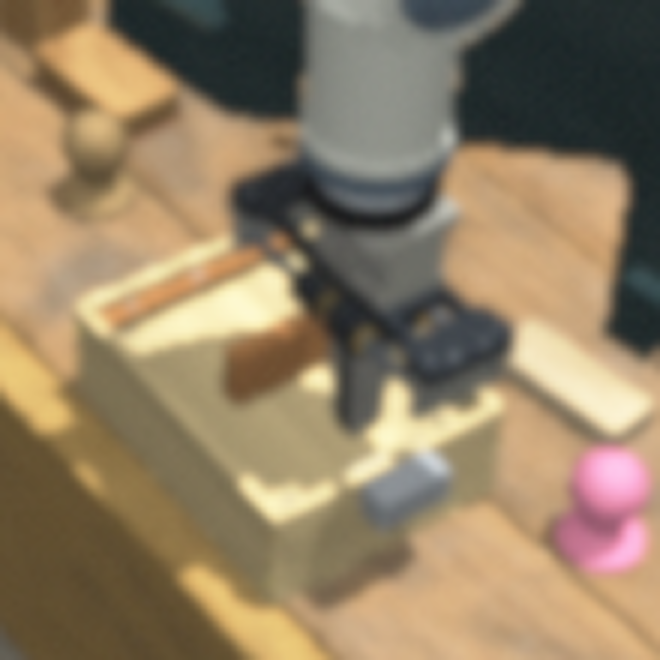

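>>> {"method": "apply_moves", "body": {"rows": [[-1,[0,0,0.03],[0,0,0]],[-1,[0,0.02,0.08],[0,0,0]],[-1,[-0.05,0.08,0.13],[0,0,0]],[-1,[-0.05,0.14,0.13],[0,0,0]]]}}

```text
time: 24.38
position: [0.4535, 0.0401, 0.1972]
tcp_rot: [0.029, 1.568, -0.029]
contact_force: [0.9, 0.3, -0.1]
opening: 0.003
```

```bash
python3 - <<'E'
from h import *
t=grab("top","td");s=grab("scene","sd")
cv2.imwrite("pics/c28.png",cv2.resize(t["color"][160:250,225:325],None,fx=8,fy=8,interpolation=cv2.INTER_CUBIC)[:600])
cv2.imwrite("pics/c29.png",cv2.resize(s["color"][180:255,225:310],None,fx=8,fy=8,interpolation=cv2.INTER_CUBIC))
E
```

```text
(no output)
```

View pics/c28.png

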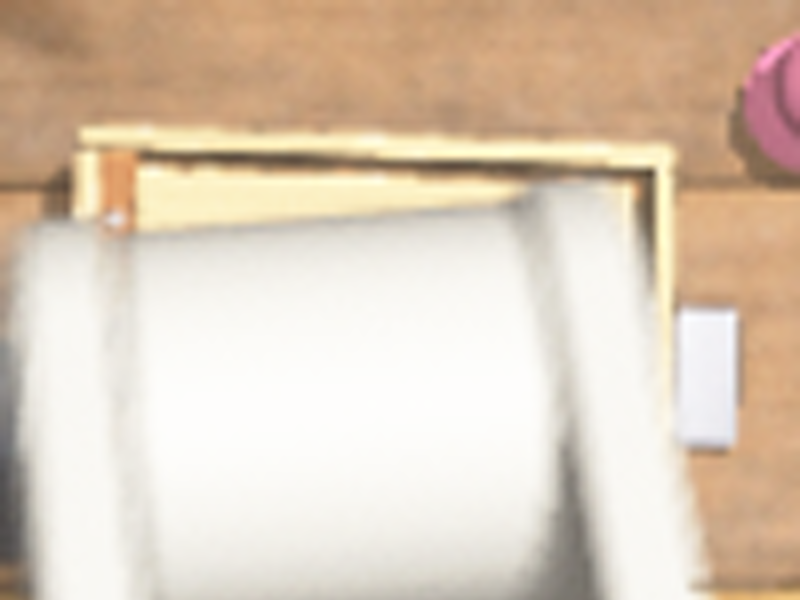

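View pics/c29.png

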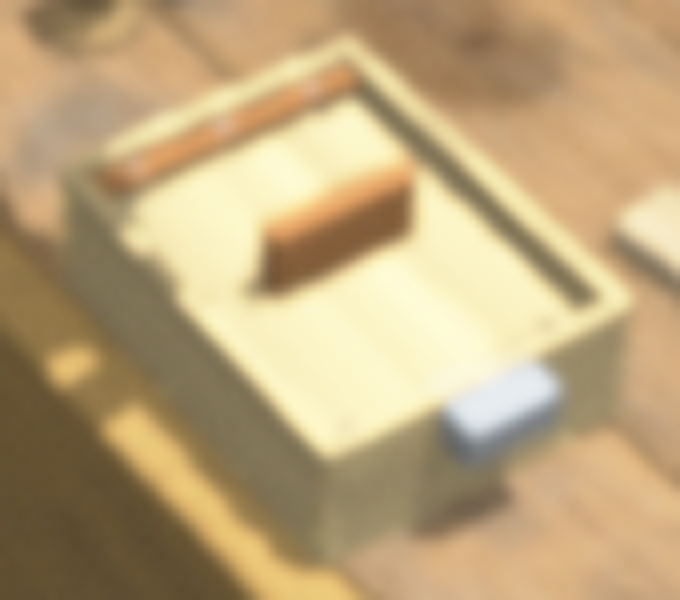

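>>> {"method": "apply_moves", "body": {"rows": [[1,[0.01,0.03,0],[0,0,-10]],[1,[0.02,0.05,0],[0,0,-20]],[1,[0.03,0.08,0],[0,0,-30]],[1,[0.04,0.1,0],[0,0,-40]],[1,[0.055,0.12,0],[0,0,-50]],[1,[0.07,0.14,0],[0,0,-60]],[1,[0.08,0.17,0],[0,0,-70]],[1,[0.0887,0.19,-0.02],[0,0,-80]],[1,[0.0887,0.19,-0.06],[0,0,-88]],[1,[0.0887,0.19,-0.08],[0,0,-88]],[1,[0.0887,0.19,-0.08],[0,0,-88]]]}}

```text
time: 25.85
position: [0.5414, 0.2288, 0.1133]
tcp_rot: [1.206, 1.211, -1.212]
contact_force: [-0.2, -0.1, 0.4]
opening: 1.0
```

```bash
python3 - <<'E'
from h import *
t=grab("top","td2");s=grab("scene","sd2")
cv2.imwrite("pics/c30.png",cv2.resize(t["color"][160:250,225:325],None,fx=8,fy=8,interpolation=cv2.INTER_CUBIC)[:600])
crop(t,130,140,260,250,5,"c31"); crop(s,180,100,310,210,5,"c32")
st=ctrl.get_state();print(st["position"],st["opening"],st["joints"])
E
```

```text
[0.54300293 0.22952364 0.11550139] 1.007413126676577 [ 3.97412729e-01  4.09367651e-01  1.79630678e+00 -8.56776750e-05
  9.35612976e-01  3.97090421e-01]
```

View pics/c30.png

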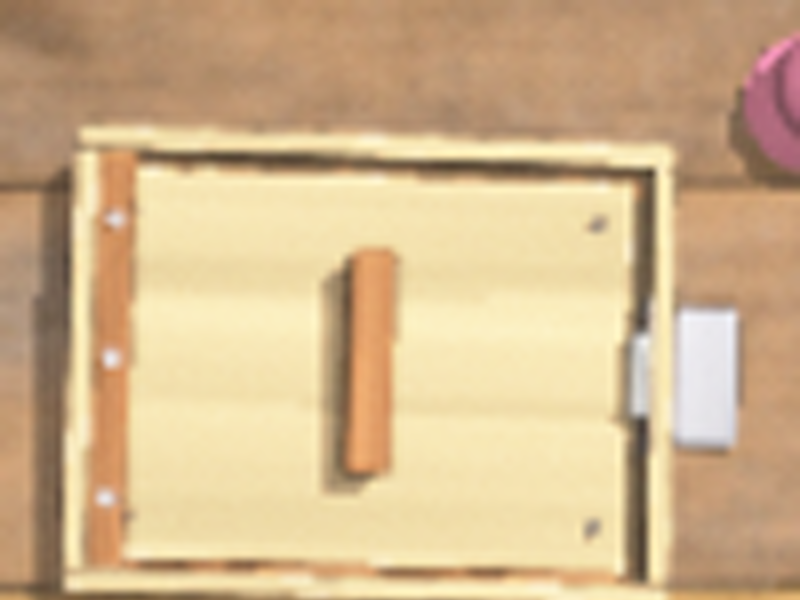

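View pics/c31.png

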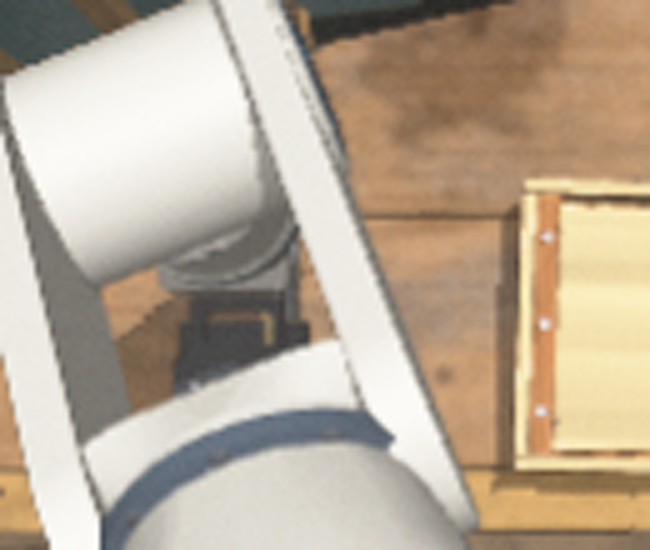

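View pics/c32.png

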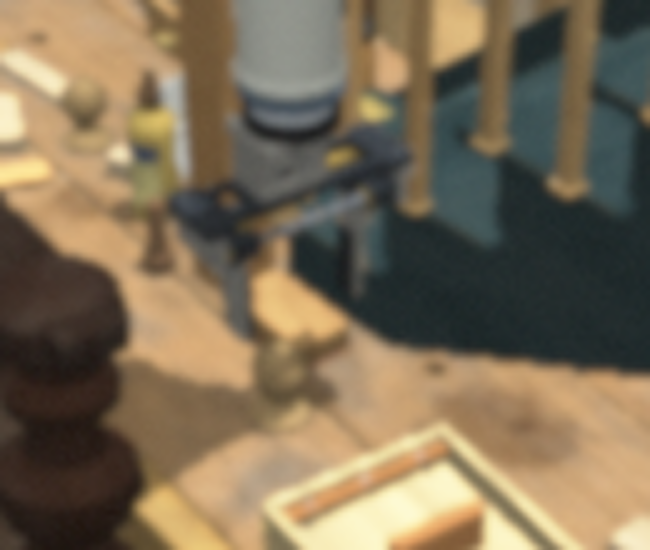

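```bash
python3 - <<'E'
from h import *
t=grab("top");s=grab("scene")
a=np.array([(597,224),(592,528),(372,250),(366,470)])/8-.44+[225,160]
b=np.array([(545,322),(346,420),(408,165),(275,225)])/8-.44+[225,180]
Q=tri(t,a,s,b);print(Q.round(4))
c=np.array([.4972,-.0155]);th=np.radians(-1.9);Rm=np.array([[np.cos(th),-np.sin(th)],[np.sin(th),np.cos(th)]])
print(((plane(t,a,.054)[:,:2]-c)@Rm*1000).round(1).tolist())
e=np.array([(631,375),(632,375)])/8-.44+[225,160]
print("edge z54, roller z64.5",((np.r_[plane(t,e[:1],.054),plane(t,e[1:],.0645)][:,:2]-c)@Rm*1000).round(1).tolist())
st=ctrl.get_state();print(st["position"])
E
```

```text
[[ 0.55   -0.0988  0.0547  0.0022]
 [ 0.4396 -0.0951  0.0569  0.0013]
 [ 0.5371 -0.0131  0.0931  0.0014]
 [ 0.4611 -0.0109  0.096   0.0022]]
[[56.6, -82.2], [-54.3, -82.2], [44.5, -0.0], [-35.6, 0.4]]
edge z54, roller z64.5 [[1.7, -95.6], [1.0, -94.2]]
[0.54338812 0.22978025 0.11619547]
```

>>> {"method": "apply_moves", "body": {"rows": [[1,[-0.004,0.02,0],[0,0,0]],[1,[-0.004,0.02,0],[0,0,0]]]}}

```text
time: 26.3
position: [0.5376, 0.2511, 0.1155]
tcp_rot: [1.208, 1.21, -1.209]
contact_force: [-2.2, -0.4, 0.5]
opening: 0.999
```

```bash
python3 - <<'E'
from h import *
s=grab("scene")
crop(s,190,110,280,200,7,"c33")
st=ctrl.get_state();print(st["position"],R.from_rotvec(st["tcp_rot"]).as_matrix()[:,1])
for z in(.045,.069): print((proj(s,[.5385,.249,z])-[190,110])*7)
print((proj(s,[st["position"]])-[190,110])*7)
E
```

```text
[0.53773443 0.25091957 0.11547932] [ 9.99998793e-01  1.48669904e-03 -4.51517127e-04]
[[320.11136928 445.27690164]]
[[319.15216952 413.01621963]]
[[314.2393188  347.50815881]]
```

View pics/c33.png

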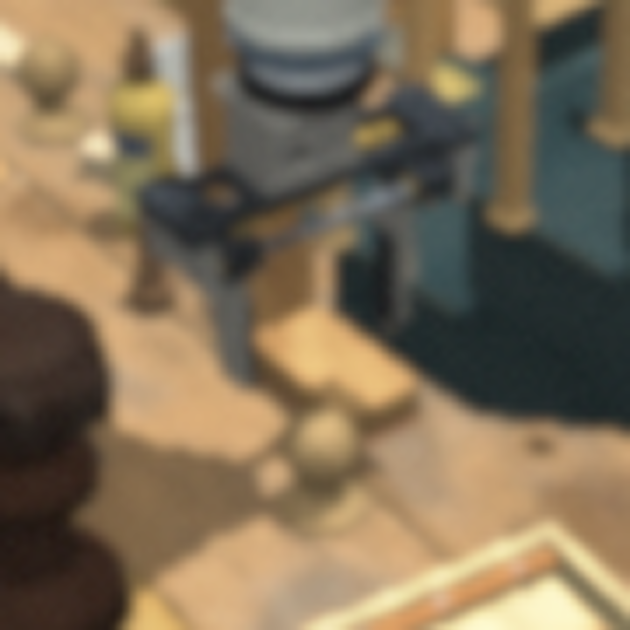

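>>> {"method": "apply_moves", "body": {"rows": [[1,[0.001,-0.002,-0.04],[0,0,0]],[1,[0.001,-0.002,-0.075],[0,0,0]],[1,[0.001,-0.002,-0.089],[0,0,0]],[0.3,[0.001,-0.002,-0.089],[0,0,0]],[-0.1,[0.001,-0.002,-0.089],[0,0,0]],[-0.3,[0.001,-0.002,-0.089],[0,0,0]],[-0.5,[0.001,-0.002,-0.089],[0,0,0]],[-0.6,[0.001,-0.002,-0.089],[0,0,0]],[-0.6,[0.001,-0.002,-0.089],[0,0,0]],[-0.6,[0.001,-0.002,-0.089],[0,0,0]],[-0.6,[0.001,-0.002,-0.089],[0,0,0]]], "squeeze": 20}}

```text
time: 27.72
position: [0.5397, 0.2478, 0.0265]
tcp_rot: [1.209, 1.209, -1.208]
contact_force: [-0.4, 0.0, 5.5]
opening: 0.471
```

```bash
python3 - <<'E'
from h import *
s=grab("scene");t=grab("top")
crop(s,190,110,280,200,7,"c34");crop(t,140,150,220,230,7,"c35")
st=ctrl.get_state();print(st["position"],st["opening"],st["contact_force"])
E
```

```text
[0.53970682 0.24778838 0.02643161] 0.4672244026259855 [-1.09878749 -0.23561279  5.01917819]
```

View pics/c34.png

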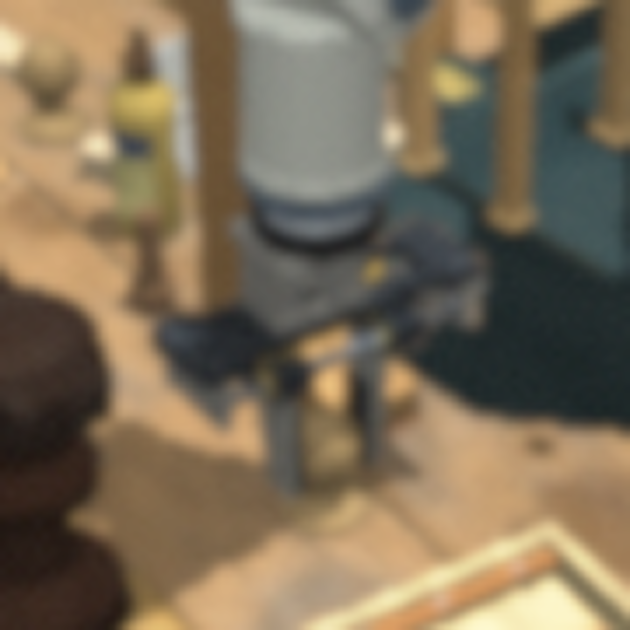

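>>> {"method": "apply_moves", "body": {"rows": [[0.15,[0,0,0],[0,0,0]],[0.15,[0,0,0],[0,0,0]],[0.15,[0,0.001,-0.003],[0,0,0]],[-0.4,[0,0.001,-0.003],[0,0,0]],[-0.5,[0,0.001,-0.003],[0,0,0]],[-0.6,[0,0.001,-0.003],[0,0,0]],[-0.6,[0,0.001,-0.003],[0,0,0]]], "squeeze": 20}}

```text
time: 28.7
position: [0.5394, 0.2487, 0.023]
tcp_rot: [1.209, 1.209, -1.209]
contact_force: [-0.2, -0.4, -2.1]
opening: 0.469
```

>>> {"method": "apply_moves", "body": {"rows": [[-0.6,[0,0,0.03],[0,0,0]],[-0.6,[0,0,0.08],[0,0,0]],[-0.6,[0,0,0.12],[0,0,0]],[-0.6,[0,0,0.12],[0,0,0]]]}}

```text
time: 29.2
position: [0.5413, 0.2491, 0.1464]
tcp_rot: [1.213, 1.207, -1.205]
contact_force: [-0.3, 0.2, -1.4]
opening: 0.472
```

```bash
python3 - <<'E'
from h import *
s=grab("scene")
crop(s,190,90,280,180,7,"c36")
st=ctrl.get_state();print(st["position"],st["opening"],st["contact_force"])
E
```

```text
[0.54029752 0.2489047  0.14460428] 0.4677032941779353 [-0.04300804 -0.05143296 -2.01886902]
```

View pics/c36.png

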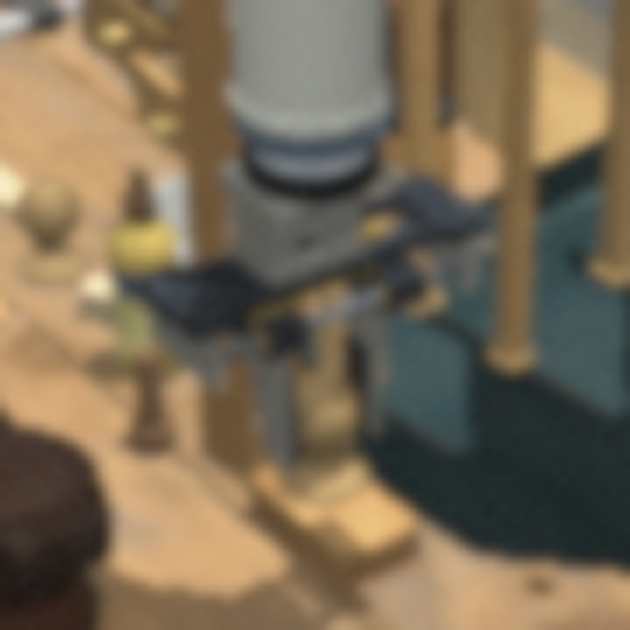

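>>> {"method": "apply_moves", "body": {"rows": [[-0.6,[-0.01,-0.04,0.01],[0,0,0]],[-0.6,[-0.02,-0.09,0.01],[0,0,0]],[-0.6,[-0.03,-0.14,0.01],[0,0,0]],[-0.6,[-0.038,-0.18,0.01],[0,0,0]],[-0.6,[-0.041,-0.21,0.005],[0,0,0]],[-0.6,[-0.041,-0.216,-0.02],[0,0,0]],[-0.6,[-0.041,-0.216,-0.045],[0,0,0]],[-0.6,[-0.041,-0.216,-0.058],[0,0,0]],[-0.6,[-0.041,-0.216,-0.061],[0,0,0]],[-0.6,[-0.041,-0.216,-0.061],[0,0,0]]]}}

```text
time: 30.5
position: [0.4987, 0.0329, 0.0822]
tcp_rot: [1.209, 1.21, -1.209]
contact_force: [0.2, 0.5, -2.1]
opening: 0.471
```

```bash
python3 - <<'E'
from h import *
s=grab("scene")
crop(s,210,130,310,240,6,"c37")
st=ctrl.get_state();print(st["position"],st["opening"],st["contact_force"])
E
```

```text
[0.49893556 0.03290741 0.08255707] 0.4720602328196985 [ 0.14043942 -0.2795633  -1.52709565]
```

View pics/c37.png

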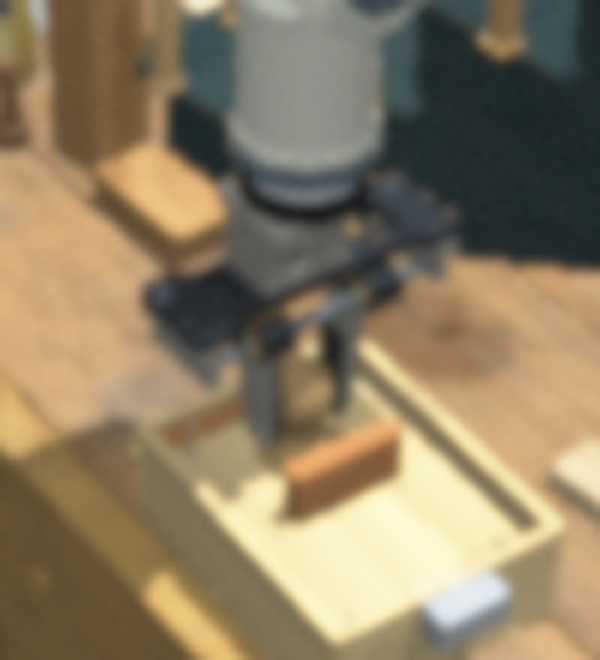

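Lower in 1 mm steps to contact.

>>> {"method": "apply_moves", "body": {"rows": [[-0.6,[0,0,-0.002],[0,0,0]],[-0.6,[0,0,-0.004],[0,0,0]],[-0.6,[0,0,-0.005],[0,0,0]],[-0.6,[0,0,-0.005],[0,0,0]]]}}

```text
time: 31.05
position: [0.4984, 0.0327, 0.077]
tcp_rot: [1.209, 1.209, -1.209]
contact_force: [0.2, -0.3, -1.5]
opening: 0.472
```

>>> {"method": "apply_moves", "body": {"rows": [[-0.6,[0,0,-0.001],[0,0,0]],[-0.6,[0,0,-0.002],[0,0,0]],[-0.6,[0,0,-0.002],[0,0,0]]]}}

```text
time: 31.42
position: [0.4987, 0.0328, 0.0764]
tcp_rot: [1.209, 1.209, -1.209]
contact_force: [-7.4, -0.6, 17.9]
opening: 0.471
```

>>> {"method": "apply_moves", "body": {"rows": [[-0.6,[0,0,0.001],[0,0,0]],[-0.6,[0,0,0.001],[0,0,0]]]}}

```text
time: 31.68
position: [0.4987, 0.0328, 0.0765]
tcp_rot: [1.209, 1.209, -1.208]
contact_force: [-2.1, 1.0, 8.4]
opening: 0.468
```

>>> {"method": "apply_moves", "body": {"rows": [[-0.6,[0,0,0.001],[0,0,0]],[0.0,[0,0,0.001],[0,0,0]],[0.2,[0,0,0.001],[0,0,0]],[0.3,[0,0,0.001],[0,0,0]],[0.3,[0,0,0.001],[0,0,0]],[0.3,[0,0,0.03],[0,0,0]],[0.3,[0,0,0.08],[0,0,0]],[0.3,[-0.03,0.05,0.13],[0,0,0]],[0.3,[-0.06,0.11,0.15],[0,0,0]],[0.3,[-0.06,0.17,0.15],[0,0,0]],[0.3,[-0.06,0.23,0.15],[0,0,0]],[0.3,[-0.06,0.23,0.15],[0,0,0]]]}}

```text
time: 33.17
position: [0.4382, 0.266, 0.2264]
tcp_rot: [1.207, 1.211, -1.205]
contact_force: [0.2, -1.0, 0.0]
opening: 0.648
```

```bash
python3 - <<'E'
from h import *
t=grab("top","tf");s=grab("scene","sf")
cv2.imwrite("pics/c38.png",cv2.resize(t["color"][160:250,225:325],None,fx=8,fy=8,interpolation=cv2.INTER_CUBIC)[:600])
cv2.imwrite("pics/c39.png",cv2.resize(s["color"][170:255,225:310],None,fx=7,fy=7,interpolation=cv2.INTER_CUBIC))
st=ctrl.get_state();print(st["position"],st["opening"],st["contact_force"])
E
```

```text
[0.43818415 0.263661   0.22585826] 0.6483695341344619 [ 0.03857188 -0.94079154  0.3408902 ]
```

View pics/c38.png

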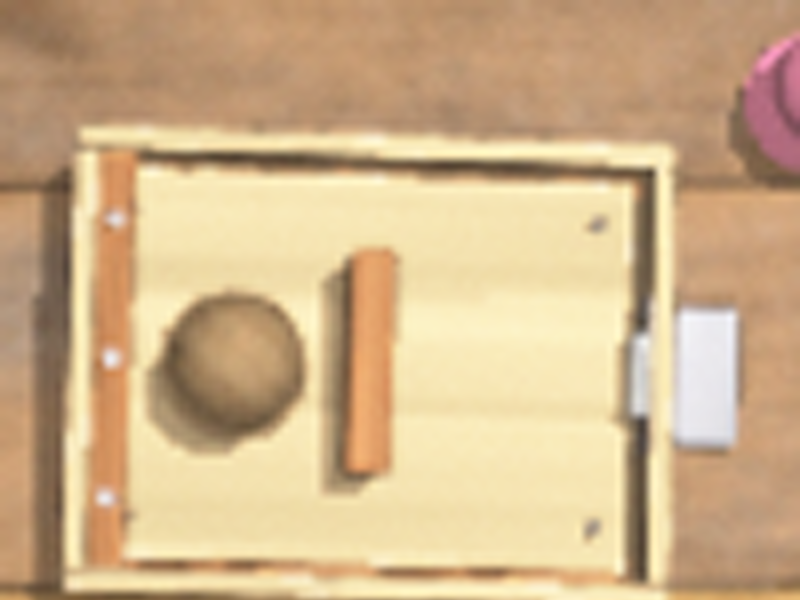

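View pics/c39.png

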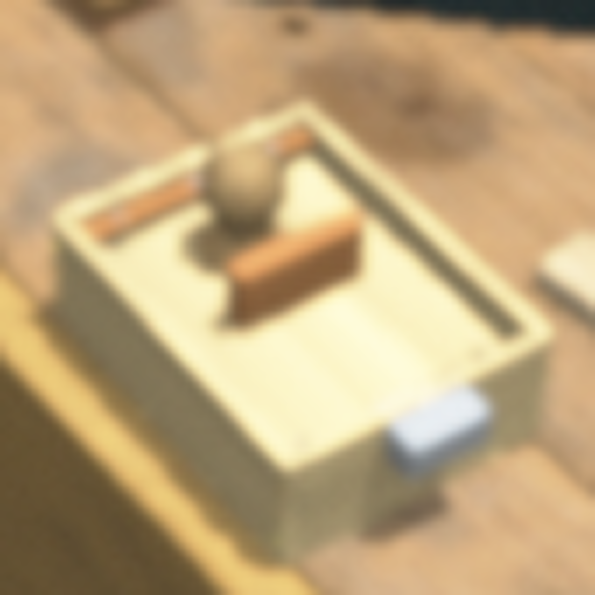

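View pics/tf.png

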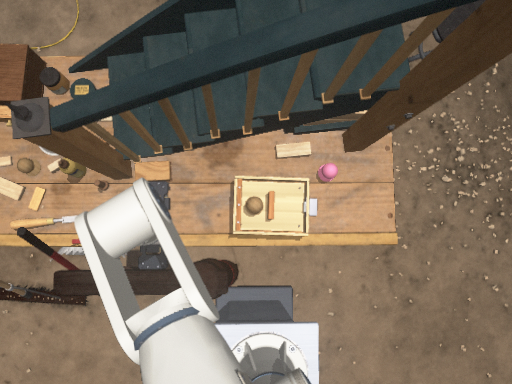

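View pics/sf.png

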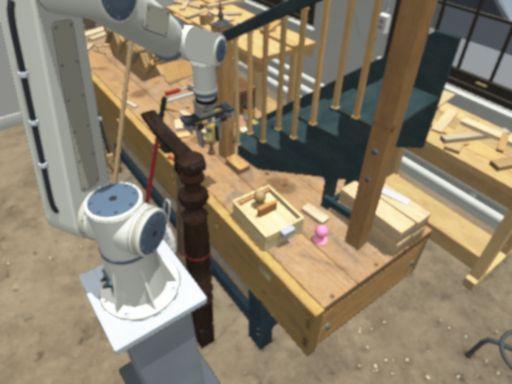

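```bash
python3 - <<'E'
from h import *
t=grab("top");s=grab("scene")
print(tri(t,[np.array((236,365))/8-.44+[225,160]],s,[np.array((243,187))/7-.43+[225,170]]))
E
```

```text
[[0.49741404 0.03466041 0.09792259 0.00109483]]
```

>>> {"method": "apply_moves", "body": {"rows": [[0.3,[-0.02,-0.04,0.05],[0,0,0]],[0.3,[-0.03,-0.1,0.1],[0,0,0]],[0.3,[-0.03,-0.16,0.12],[0,0,0]],[0.3,[-0.03,-0.2,0.12],[0,0,0]],[0.3,[-0.03,-0.2,0.12],[0,0,0]]]}}

```text
time: 34.0
position: [0.4081, 0.058, 0.3469]
tcp_rot: [1.214, 1.204, -1.214]
contact_force: [0.7, 0.6, -0.2]
opening: 0.645
```

```bash
python3 - <<'E'
from h import *
t=grab("top")
crop(t,0,130,200,270,4,"c40")
E
```

```text
(no output)
```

View pics/c40.png

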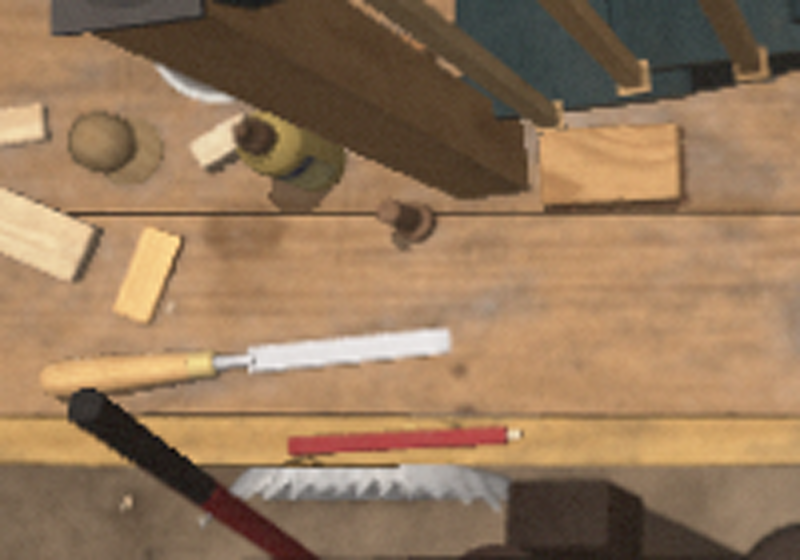

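Pencil and other bystanders are unmoved; the finial's ball centre is at z ≈ 0.098, so it stands upright. Handing in.

```bash
python3 -c "
from station import workorder; print(workorder.finish_job())"
```

```text
the job is handed in; nothing more can be done
None
```

The kit box is packed and handed in at about 34 s of the 72 s allowed; the hand-in gave no verdict.

- **Wedges:** Both lie flat across the bottom of the box. The first grasp of the second wedge missed because I lifted before the jaws had closed. A picture showed the wedge had not moved, and the second try held.
- **Divider:** I slid one end under the lip at a tilt until it lightly touched the wall. I then let the other end down on the roller and pressed it with closed fingertips. The force readings, taken at the end of each move, stayed below 2 N. I didn't catch the moment it slipped past the catch.
- **Divider check:** It lies flat. Screws near the catch end measure 55–57 mm high against the expected 54. The roller shows at its original out position. The overlap of roller over plate looked about 1–2 mm in the picture, less than the 3 mm or more expected, which is within pixel error.
- **Finial:** The wooden finial stands upright on the divider, between the grip block and the lip. Its ball centre measures 98 mm high against the expected 99. Setting it down briefly read 18 N, and I eased off before releasing.
- **Bystanders:** In the last pictures the pencil, sanding block, bench dog, offcut and pink finial look unmoved. I compared these by eye and did not measure them.

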